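# Load, close and start the bench steriliser

## Task

Load the bench steriliser: lift every steel canister off the pegs of the stand, and take every green-capped jar from the bench, and stand them all gently upright inside the white box while its lid is open. Then shut the lid fully, swing the red clamp fully down onto it, and press the keys on the console one at a time, each right down: first blue, then yellow, then green. Leave everything else on the bench where it is.

Things in the scene. Friction and masses are not known exactly. Their poses are not given: they have to be found in the camera images.
- can1: steel canister hung on a peg (None if absent; 2 or 3 present, alike): cylinder 40 mm wide, 38 high; above it a closed bail loop 36 mm wide along its y, 10 thick along x (opening 26 wide, from 38 to 72 mm up; top bar 72 to 80 mm), then a square blue grip tab 12 x 12 mm from 80 to 114 mm up. About 140 g. Origin: centre of underside, z up its axis. The peg runs along its x through the loop
- can2: steel canister hung on a peg (None if absent; 2 or 3 present, alike): cylinder 40 mm wide, 38 high; above it a closed bail loop 36 mm wide along its y, 10 thick along x (opening 26 wide, from 38 to 72 mm up; top bar 72 to 80 mm), then a square blue grip tab 12 x 12 mm from 80 to 114 mm up. About 140 g. Origin: centre of underside, z up its axis. The peg runs along its x through the loop
- can3: steel canister hung on a peg (None if absent; 2 or 3 present, alike): cylinder 40 mm wide, 38 high; above it a closed bail loop 36 mm wide along its y, 10 thick along x (opening 26 wide, from 38 to 72 mm up; top bar 72 to 80 mm), then a square blue grip tab 12 x 12 mm from 80 to 114 mm up. About 140 g. Origin: centre of underside, z up its axis. The peg runs along its x through the loop
- jar1: sample jar standing on the bench (None if absent; one or two are present, both alike): clear glass body 48 mm in diameter, 48 mm high, with a green cap 32 mm in diameter from 48 to 78 mm. 130 g give or take. Origin: centre of the underside, z up
- jar2: sample jar standing on the bench (None if absent; one or two are present, both alike): clear glass body 48 mm in diameter, 48 mm high, with a green cap 32 mm in diameter from 48 to 78 mm. 130 g give or take. Origin: centre of the underside, z up
- stand: fixed stand: bar along its y, axis 150 mm up, on posts at y = +-117 mm, nothing above it. Pegs 8 mm thick at y = -80, 0, 80 mm stick out to its -x (to the robot), axis 150 mm up as far as x = -66 mm, then turn up to a tip at x = -74, top 164 mm up. Raise a canister 13 to 22 mm, then draw it 50 mm or more along -x to free it. Origin: on the bench under the bar's middle
- steriliser: fixed open-topped white box, 160 mm (x) by 340 mm (y), 125 high, walls and floor 6 mm (inside 148 x 328 mm). Origin: centre of its underside, on the bench. Lid hinged on the far (+x) rim; clamp bracket on the near (-x) face at y = -130 mm. All items fit side by side in a row along y, 60 mm apart
- lid (a joint): lid angle: 0 shut, 1.3 to 1.55 (near upright) at the start, stop 1.7. Stiff hinge, stays where left; 2 to 4 N at the free edge moves it. Amber panel 160 x 340 x 8 mm; black grip block (16 mm in x, 70 in y, 18 high) on the middle of its outer face, centred 15 mm from the free edge. Can be pushed shut from behind (on its outer face) and pressed down
- lid_hinge (a point): middle of the lid's hinge axis, at the underside of the lid, 125.5 mm above the bench, 80 mm to +x of the steriliser's origin; its axes turn with the lid (when shut, the lid reaches from here 160 mm along -x, its outer face 8 mm above this point)
- clamp (a joint): angle of the red clamp arm: 0 fully down (level, lying over the shut lid), about 1.5 to 1.8 (upright) at the start, 1.9 the stop. Stiff pivot, stays where it is left; about 1.5 N at the tip moves it. The arm is 100 mm long, 18 mm wide (along y), 12 mm thick
- clamp_hinge (a point): pivot axis of the clamp, 96 mm to -x and 130 mm to -y of the steriliser's origin, 141 mm above the bench; its axes turn with the clamp (when down, the arm reaches from here 100 mm along +x, its outer face 10 mm above this point)
- console: fixed white key console, 120 mm (x) by 150 mm (y), 45 mm high, with a dark display. The three keys stand in a row along its y, 45 mm apart, near its -x side; which colour is where varies. Origin: centre of its underside
- key_blue (a joint): travel of the blue key: 0 released, 0.006 fully down (springs back; 4 N takes it fully down)
- key_yellow (a joint): travel of the yellow key: 0 released, 0.006 fully down (springs back; 4 N takes it fully down)
- key_green (a joint): travel of the green key: 0 released, 0.006 fully down (springs back; 4 N takes it fully down)
- key_blue_top (a point): centre of the top of the round blue key (22 mm in diameter, standing 10 mm proud of its 38 mm grey collar), pressed straight down
- key_yellow_top (a point): centre of the top of the round yellow key (22 mm in diameter, standing 10 mm proud of its 38 mm grey collar), pressed straight down
- key_green_top (a point): centre of the top of the round green key (22 mm in diameter, standing 10 mm proud of its 38 mm grey collar), pressed straight down
- beaker: empty glass beaker, 64 mm in diameter, 75 mm high; leave alone. Origin: underside
- cup: white plastic cup, 66 mm in diameter, 60 mm high; leave alone. Origin: underside
- eraser: small orange rubber block 55 x 28 x 14 mm; leave alone. Origin: underside
- reagent: amber reagent jar, 60 mm in diameter, 110 mm high; not one to load, leave alone. Origin: underside
- brush: small brush 170 mm long lying on the bench; leave alone
Mind the look-alikes: they are no part of the job. Leave any pink look-alike of the can1 alone.

How it is judged:
By the outcome, as a careful person would: the job done as asked, in the order asked, and still so for the second after the job is handed in, with the robot touching nothing.
Of can1, can2, can3 only 2 to 3 are there at a start; the rules pass over those that are not, and their reading is None.
Of jar1, jar2 only 1 to 2 are there at a start; the rules pass over those that are not, and their reading is None.
At some moment in a run one of jar1, jar2 may be knocked a few centimetres aside while the robot is not near it.
It also fails if it takes over 208 s, if anything falls off the work surface, if the arm or the gripper's body presses on something with over 40 N, if the wrist force passes 120 N, or if a joint passes its speed limit or range.

## Robot

A 7-joint arm with a two-finger parallel gripper is mounted at the origin on the work surface. World frame = base frame: x ahead of the robot, y to its left, z up, the work surface at z = 0. Lengths are in m, angles in rad, forces in N, time in s.
With the tool pointing down it reaches from about 0.35 to 0.9 m from the base axis. Payload 8.1 kg.
Tool frame: the origin (TCP) lies at the very end of the fingers, on their centre line; the grasp point (between the pads) lies 19 mm behind it; x points along the fingers, y is the direction in which the jaws open and shut, and the axes are right-handed (so a half turn about x gives the same grasp; the last joint's range is limited). The gripper opens to 92 mm and grips with 3 to 60 N. Pads are 19 mm wide; open, the fingers measure 130 mm over their backs; the gripper's body (75 mm by 190 mm) begins 47 mm behind the grasp point.
Start: joints at [1.175, 0.434, 0.025, 1.573, -0.012, 1.134, -0.075], TCP at [0.18, -0.598, 0.227] pointing down, gripper open.
Joint ranges: [-2.62, 2.62], [-0.44, 2.09], [-1.27, 1.32], [0.08, 2.57], [-1.32, 4.46], [0.12, 2], [-2.74, 2.74]. Speed limits (rad/s): [2.22, 2.22, 3.01, 3.01, 3.14, 3.14, 3.14].

## Interface

Orientations are given as a rotation vector (axis times angle).
In Python, from cell import arm gives the robot as it stands.
- The arm moves only by the tool servo_tool, never from a script. Its argument "plan" is a list of rows, each a list of 2 entries, a list of its own where there are three numbers: the shift along the world's x, y, z in cm, then the turn, a rotation vector about the world's x, y, z in degrees. A call has 1 to 12 rows; each row is the pose to reach, as a shift and turn from the pose measured when the call began; what a row does not reach only later rows make up. A row lasts 1/10 s, in which the tool goes at most 50 mm and 8.59 degrees, less where a joint would pass 70% of its speed; a pose out of reach is approached as far as the arm can. A call with a gripper value outside its range is refused whole. "grip" is the opening, from 0 (shut) to 1 (fully open), set as the call begins (left out, the last holds). The fingers move at their own pace and stop on an object; "squeeze" is the grip in N (left out, the last holds). Time passes only in rows, so rows that repeat a pose let the fingers close. It gives the time, the measured TCP pose, the force and the opening at its end, in the units of the state.
- arm.observe(): the state, without advancing time (a new reading comes with each control period).
- arm.get_image(name): name is "scene" or "side" or "wrist"; returns a dict with "frame" (480x640x3 uint8, blue, green, red), "fx", "fy", "cx", "cy" (pixels), "D" ([k1, k2, p1, p2, k3] as OpenCV has them; the pictures are not rectified), "position" and "rotation" of the camera in the world. Camera axes: x right, y down, z forward; pixel columns grow to the right and rows downward; lengths in m; the calibration is good to about 2 mm. A picture is of the moment at which its call begins. There is no depth.
- arm.sign_off(): hands the job in, once; it reports no verdict.
Trained networks look in a picture, given as the dict that the camera call returned (one of the last four; its "shot" number tells which), for a name from the list of things; names that differ only in an ending like _2 or _b are one class to them, and where a whole thing is asked for, a point or a joint stands for the part that bears it (a point fixed in the world has none). Each returns a list of dicts, best first, with "score" (0 to 1); they miss things now and then, are a little off and sometimes report something else, mostly with a low value. They report only what shows in the picture. A call takes as long as a camera call. They do not tell look-alikes from the thing itself.
- arm.search_frame(picture, query): "at" ([column, row] in pixels, amid what is visible of it).
- arm.trace(picture, query): "pixels" (480x640 bool, what is visible of it) and "at" ([column, row] in pixels, amid what is visible of it).
The state is a dict: "clock": time; "joints": joint angles; "dq": joint speeds; "joint_efforts": joint torques, N m; "position": TCP position; "ee_rot": TCP orientation; "force": force on the tool from outside, world axes, zero at the start; "ft_torque": the same for the moment, N m; "width": opening from 0.0 (shut) to 1.0 (fully open).
Only numpy, scipy, OpenCV 4.12 (cv2) and the standard library are available. Lean on these libraries where they do the work, as an engineer would, in place of code of your own. Each camera call takes 0.05 s, during which the arm holds its last target.

## Working session

There is one attempt and no reset: what is moved stays moved. The work goes in short steps, Python scripts to look and compute and a tool call to move; the robot and the scene stay as the last step left them, time stands still between calls to the robot, and variables do not carry over. Pictures are saved under pics/ and viewed, and the job is handed in when it is done.

Besides the shell and the picture viewer there is one more tool, called after "Call:" by a JSON object that holds its "op" and its "data", one argument or row to a line. servo_tool: Moves the arm, as the interface text tells. Its arguments: {"type":"object","properties":{"plan":{"type":"array","items":{"type":"array"}},"grip":{"type":"number"},"squeeze":{"type":"number"}},"required":["plan"]}

```bash
ls; mkdir -p pics; python3 - <<'E'
from cell import arm
import cv2
s=arm.observe()
print({k:(v if not hasattr(v,'round') else v) for k,v in s.items()})
for n in ["scene","side","wrist"]:
    p=arm.get_image(n)
    cv2.imwrite(f"pics/{n}0.png",p["frame"])
    print(n,p["fx"],p["cx"],p["cy"],p["D"],p["position"],p["rotation"])
E
```

```text
pics
{'clock': 0.0, 'joints': array([ 1.17539878,  0.43522868,  0.02498166,  1.574073  , -0.0115754 ,
        1.13396259, -0.07513102]), 'dq': array([-0.0003602 , -0.00129735,  0.00028938, -0.00077935,  0.00113782,
       -0.00031084,  0.00043811]), 'joint_efforts': array([ 5.03449410e-04, -6.67849016e+01,  9.84944478e-01, -3.14458215e+01,
       -6.05343212e-02,  4.28984861e-02,  1.79695767e-04]), 'position': array([ 0.1801889 , -0.59795474,  0.22595084]), 'ee_rot': array([ 2.0643961 ,  0.30590094, -2.06519956]), 'force': array([0.37093198, 0.00167142, 0.27098808]), 'ft_torque': array([4.73369282e-02, 2.48630182e-05, 5.13016532e-02]), 'width': 0.9985483136803631}
scene 445.7334122259573 321.5430770131858 238.59620585593245 [-0.10265863  0.          0.          0.          0.        ] [ 1.23201255 -0.07935231  0.86917719] [-1.89274527 -1.6474659   0.64561626]
side 434.89813722846844 328.57675948293576 234.20041331270613 [-0.03559786  0.          0.          0.          0.        ] [ 0.30429419 -0.58131702  0.6792063 ] [-2.26358302  0.44140529 -0.22285752]
wrist 354.16560340557993 313.2780862623305 237.3689004765091 [-0.05161628  0.          0.          0.          0.        ] [ 0.25111379 -0.57689754  0.38345932] [ 2.336515   -1.73544335 -0.24400387]
```

View pics/scene0.png

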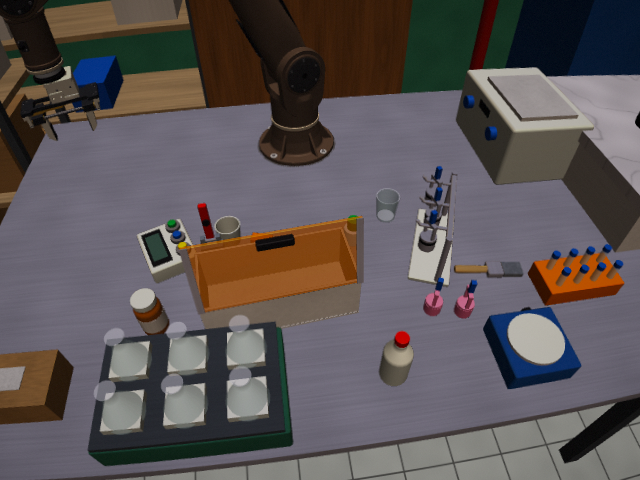

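View pics/side0.png

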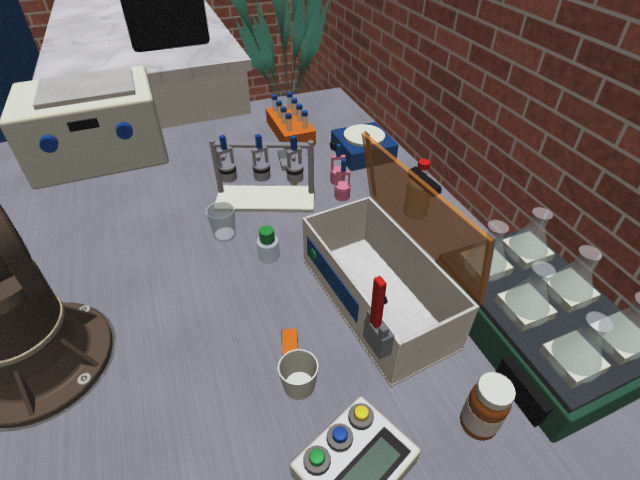

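View pics/wrist0.png

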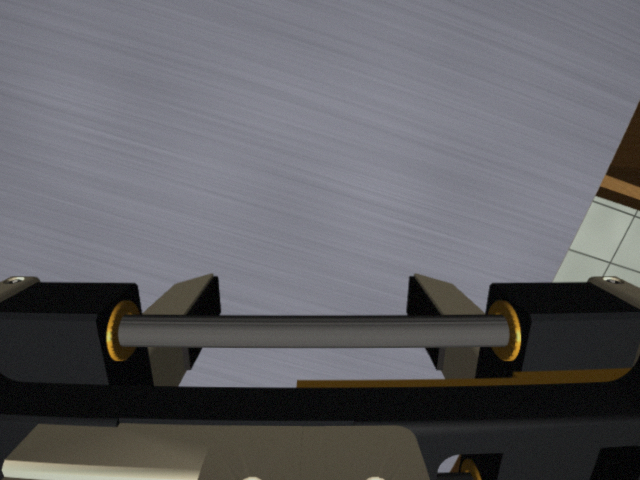

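```bash
cat > h.py <<'E'
import numpy as np,cv2,pickle
from scipy.spatial.transform import Rotation as R
def K(p): return np.array([[p["fx"],0,p["cx"]],[0,p["fy"],p["cy"]],[0,0,1.]])
def rot(p):
    r=np.asarray(p["rotation"]); return r if r.shape==(3,3) else R.from_rotvec(r).as_matrix()
def ray(p,uv):
    q=cv2.undistortPoints(np.array([[uv]],float),K(p),np.array(p["D"],float)).ravel()
    d=rot(p)@np.array([q[0],q[1],1.]); return np.array(p["position"]),d/np.linalg.norm(d)
def onz(p,uv,z):
    o,d=ray(p,uv); return o+d*(z-o[2])/d[2]
def tri(obs):
    A=np.zeros((3,3));b=np.zeros(3);rs=[ray(*o) for o in obs]
    for o,d in rs:
        M=np.eye(3)-np.outer(d,d);A+=M;b+=M@o
    x=np.linalg.solve(A,b)
    return x,[np.linalg.norm((np.eye(3)-np.outer(d,d))@(x-o)) for o,d in rs]
def proj(p,X):
    X=np.atleast_2d(X).astype(float);Rm=rot(p).T
    rv=cv2.Rodrigues(Rm)[0]; t=-Rm@np.array(p["position"])
    return cv2.projectPoints(X,rv,t,K(p),np.array(p["D"],float))[0].reshape(-1,2)
def load(n): return pickle.load(open(f"pics/{n}.pkl","rb"))
def snap(arm,n,tag):
    p=arm.get_image(n); pickle.dump(p,open(f"pics/{n}{tag}.pkl","wb")); cv2.imwrite(f"pics/{n}{tag}.png",p["frame"]); return p
def crop(p,x0,y0,x1,y1,s,fn):
    c=cv2.resize(p["frame"][y0:y1,x0:x1],None,fx=s,fy=s,interpolation=cv2.INTER_CUBIC); cv2.imwrite(fn,c)
E
python3 - <<'E'
from cell import arm
from h import *
for n in ["scene","side"]:
    p=snap(arm,n,"A")
    for q in ["can1","jar1","stand","steriliser","lid","clamp","console","key_blue_top","key_yellow_top","key_green_top"]:
        r=arm.trace(p,q)
        print(n,q,[(round(d["score"],2),np.round(d["at"]).tolist(),int(d["pixels"].sum())) for d in r if d["score"]>.2][:7])
s=load("sideA"); c=load("sceneA")
crop(s,195,120,355,280,5,"pics/c1.png"); crop(s,260,120,500,410,2.05,"pics/c2.png"); crop(c,370,150,490,320,3.5,"pics/c3.png");crop(c,130,180,370,340,3.3,"pics/c4.png");crop(s,270,320,430,480,3.7,"pics/c5.png")
E
```

```text
scene can1 [(0.92, [434.0, 304.0], 455), (0.71, [427.0, 234.0], 479), (0.7, [465.0, 300.0], 519), (0.53, [439.0, 205.0], 329), (0.51, [433.0, 182.0], 300), (0.45, [171.0, 223.0], 57)]
scene jar1 []
scene stand [(0.78, [438.0, 250.0], 2665), (0.67, [226.0, 230.0], 424)]
scene steriliser [(0.83, [281.0, 277.0], 16419), (0.23, [207.0, 222.0], 359)]
scene lid [(0.92, [274.0, 261.0], 12013)]
scene clamp [(0.55, [207.0, 220.0], 348)]
scene console [(0.68, [162.0, 254.0], 1690)]
scene key_blue_top []
scene key_yellow_top []
scene key_green_top [(0.5, [172.0, 223.0], 51)]
side can1 [(0.88, [257.0, 162.0], 578), (0.74, [225.0, 166.0], 517), (0.66, [342.0, 188.0], 488), (0.66, [338.0, 170.0], 269)]
side jar1 [(0.72, [267.0, 244.0], 654), (0.67, [282.0, 158.0], 158), (0.39, [314.0, 457.0], 238), (0.38, [224.0, 222.0], 973)]
side stand [(0.94, [269.0, 189.0], 3434), (0.44, [292.0, 343.0], 332), (0.35, [225.0, 163.0], 593)]
side steriliser [(0.84, [396.0, 261.0], 28082), (0.36, [265.0, 192.0], 3159), (0.22, [316.0, 456.0], 242)]
side lid [(0.69, [430.0, 220.0], 8907), (0.59, [287.0, 339.0], 297), (0.22, [319.0, 458.0], 221), (0.21, [369.0, 453.0], 4987)]
side clamp []
side console [(0.76, [370.0, 455.0], 4947), (0.31, [280.0, 157.0], 147)]
side key_blue_top [(0.6, [338.0, 433.0], 184), (0.6, [266.0, 189.0], 3585)]
side key_yellow_top [(0.73, [361.0, 411.0], 189)]
side key_green_top [(0.73, [315.0, 457.0], 217), (0.55, [283.0, 160.0], 183)]
```

View pics/c1.png

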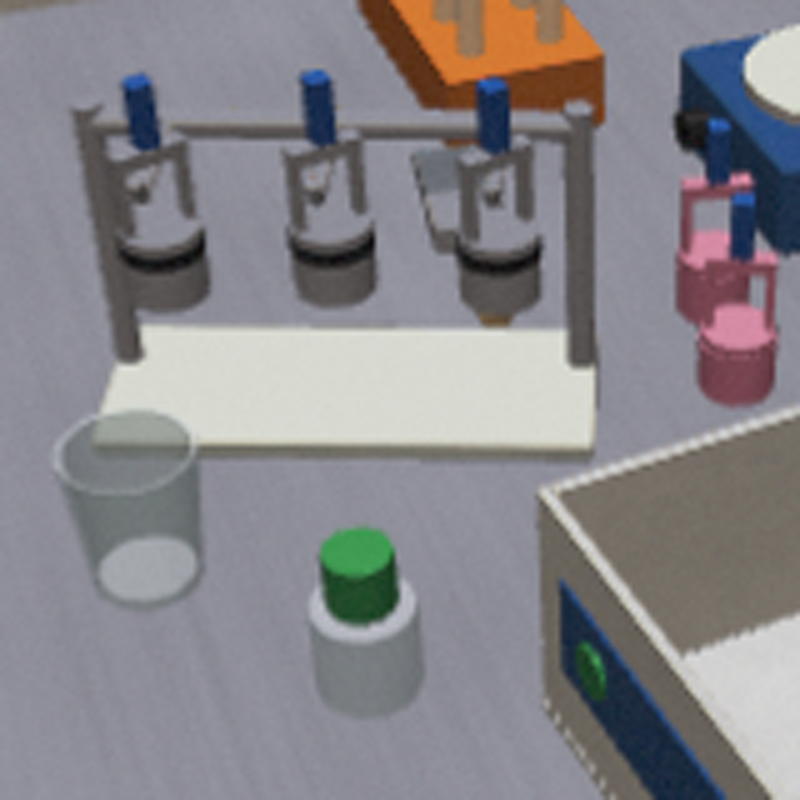

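View pics/c2.png

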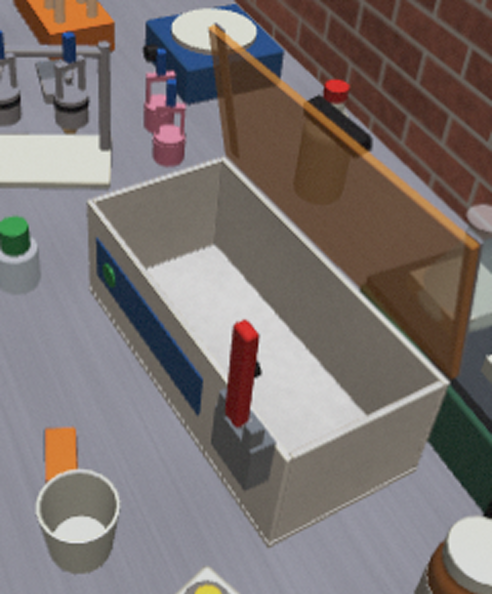

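View pics/c3.png

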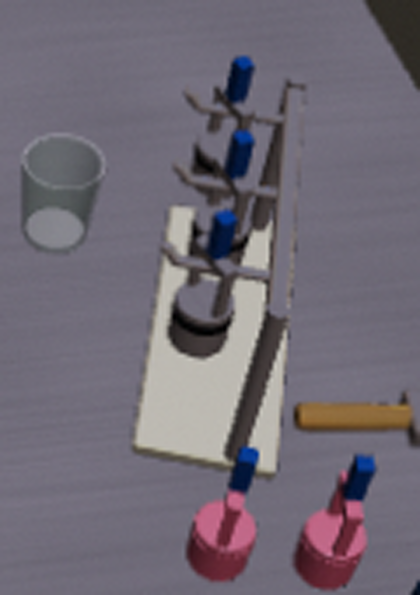

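View pics/c4.png

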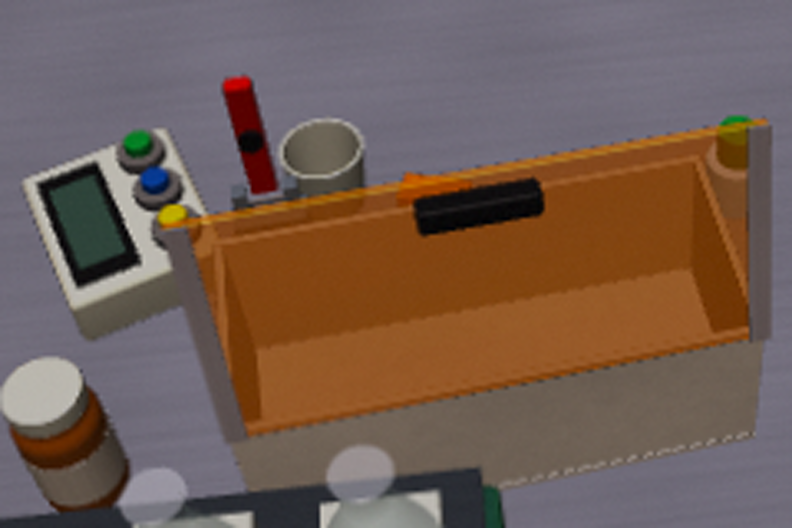

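View pics/c5.png

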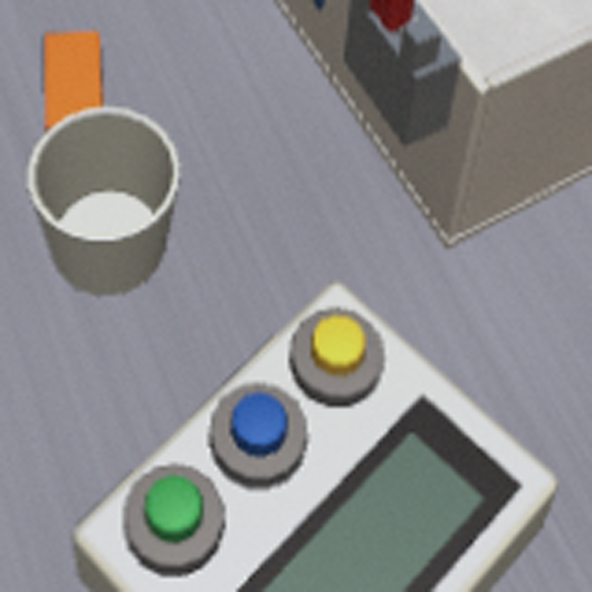

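```bash
python3 - <<'E'
from h import *
np.set_printoptions(precision=4,suppress=True)
s=load("sideA"); c=load("sceneA")
for a,b in [((222.4,136.4),(439.1,168)),((258.2,135.6),(438.6,189.4)),((293.6,137.4),(434,212))]: print("tab",*tri([(s,a),(c,b)]))
for n,a,b in [("y",(361.6,411.9),(182.7,245.2)),("b",(340.3,433.5),(177,234.5)),("g",(317,456),(171.8,222.7))]: print(n,*tri([(s,a),(c,b)]))
print("jar",onz(s,(266.6,230.4),.078), tri([(s,(266.6,230.4)),(c,(130+736/3.3,180+127/3.3))]))
for n,a in [("NL",(303.9,219)),("FL",(369.3,198)),("NR",(400.5,344.4)),("FR",(477,306.3))]: print(n,onz(s,a,.125))
print("NRbase",onz(s,(391.7,384.9),0), onz(s,(395,390),0))
# clamp tip, lid corners
print("clamp tip",tri([(s,(260+246/2.05,120+328/2.05)),(c,(130+237/3.3,180+85/3.3))]))
print("lid L",tri([(s,(260+214/2.05,120+28/2.05)),(c,(130+762/3.3,180+124/3.3))]))
print("lid R",tri([(s,(260+473/2.05,120+243/2.05)),(c,(130+178/3.3,180+226/3.3))]))
# stand posts tops/base board
print("posts",tri([(s,(195+88/5,120+105/5)),(c,(370+295/3.5,150+87/3.5))]),tri([(s,(195+578/5,120+107/5)),(c,(370+280/3.5,150+320/3.5))]))
for n,uv in dict(beaker=(195+150/5,120+575/5),).items(): print(n,onz(s,uv,0))
# cup base, eraser
print("cup", onz(s,(270+105/3.7,320+215/3.7),0), "eraser",onz(s,(270+72/3.7,320+75/3.7),.014))
print("pink",onz(c,(370+222/3.5,150+545/3.5),0.02),onz(c,(370+330/3.5,150+550/3.5),0.02))
print("reagent",onz(c,(130+42/3.3,180+390/3.3),.11))
print("bottle",onz(c,(396,375),0.0))
E
```

```text
tab [0.427  0.3166 0.1926] [np.float64(0.00022502222440024878), np.float64(0.00022502222440035)]
tab [0.503  0.2904 0.1929] [np.float64(2.772870741112782e-05), np.float64(2.7728707411064073e-05)]
tab [0.575  0.2557 0.1929] [np.float64(0.0009436179682482273), np.float64(0.0009436179682482505)]
y [ 0.4745 -0.3234  0.0628] [np.float64(0.001597993721762553), np.float64(0.0015979937217626956)]
b [ 0.4333 -0.3407  0.0607] [np.float64(0.0009217962127401059), np.float64(0.0009217962127400333)]
g [ 0.3909 -0.3575  0.0625] [np.float64(0.0012413170648084065), np.float64(0.0012413170648085355)]
jar [0.4575 0.0995 0.078 ] (array([0.4573, 0.1025, 0.0772]), [np.float64(0.001537843181433515), np.float64(0.0015378431814335638)])
NL [0.5246 0.0526 0.125 ]
FL [0.6782 0.068  0.125 ]
NR [ 0.558  -0.2777  0.125 ]
FR [ 0.7113 -0.2608  0.125 ]
NRbase [ 0.561 -0.275  0.   ] [ 0.5616 -0.2854  0.    ]
clamp tip (array([ 0.5317, -0.2376,  0.2379]), [np.float64(0.00010353455484105148), np.float64(0.00010353455484099105)])
lid L (array([0.6553, 0.0713, 0.2805]), [np.float64(0.0006470581263288708), np.float64(0.0006470581263288163)])
lid R (array([ 0.6885, -0.2561,  0.2805]), [np.float64(0.002890308020998671), np.float64(0.0028903080209986168)])
posts (array([0.4107, 0.3708, 0.1541]), [np.float64(0.0014989470291379315), np.float64(0.0014989470291378293)]) (array([0.6282, 0.2842, 0.1544]), [np.float64(0.001894725683841344), np.float64(0.0018947256838413404)])
beaker [0.3823 0.2075 0.    ]
cup [ 0.418  -0.2034 -0.    ] eraser [ 0.4261 -0.134   0.014 ]
pink [0.7025 0.2477 0.02  ] [0.717  0.3172 0.02  ]
reagent [ 0.6577 -0.3826  0.11  ]
bottle [0.8463 0.1264 0.    ]
```

```bash
cat >> h.py <<'E'
def toolinfo(st):
    M=R.from_rotvec(st["ee_rot"]).as_matrix(); return M
def turn(st,jawdeg):
    """world-z turn(deg) so tool points straight down, with tool y at jawdeg; returns rotvec deg"""
    M=toolinfo(st); a=np.radians(jawdeg)
    x=np.array([0,0,-1.]);y=np.array([np.cos(a),np.sin(a),0]);T=np.c_[x,y,np.cross(x,y)]
    return np.degrees(R.from_matrix(T@M.T).as_rotvec())
E
python3 - <<'E'
from h import *
from cell import arm
np.set_printoptions(precision=3,suppress=True)
s=arm.observe(); M=toolinfo(s); print(M, np.degrees(np.arctan2(M[1,1],M[0,1])))
p=arm.get_image("wrist"); print("cam in tool", M.T@(np.array(p["position"])-s["position"])); print(M.T@rot(p))
for j in (95.75,-84.25): print(j,turn(s,j))
E
```

```text
[[-0.     0.289 -0.957]
 [-0.    -0.957 -0.289]
 [-1.     0.     0.   ]] -73.22771246456301
cam in tool [-0.157  0.    -0.074]
[[ 0.    -0.273  0.962]
 [ 1.     0.    -0.   ]
 [-0.     0.962  0.273]]
95.75 [  0.002   0.001 168.978]
-84.25 [  0.001  -0.001 -11.022]
```

Call:
{"op": "servo_tool", "data": {
  "plan": [
    [[0,0,8],[0,0,8]],
    [[5,5,10],[0,0,16]],
    [[10,10,10],[0,0,24]],
    [[15,20,10],[0,0,32]],
    [[18,30,10],[0,0,40]],
    [[20,35,10],[0,0,48]],
    [[20,40,10],[0,0,56]],
    [[22,45,10],[0,0,64]],
    [[22,50,10],[0,0,72]],
    [[22,55,10],[0,0,80]],
    [[24,60,10],[0,0,88]],
    [[24,60,10],[0,0,95]]
  ],
  "grip": 1
}}

```text
clock: 2.5
position: [0.3917, -0.111, 0.3263]
ee_rot: [0.921, 1.366, -0.921]
force: [1.4, 0.2, 0.4]
width: 1.002
```

```bash
python3 - <<'E'
from h import *
from cell import arm
np.set_printoptions(precision=3,suppress=True)
s=arm.observe(); print(turn(s,95.75), s["position"])
p=snap(arm,"side","B"); print([(round(d["score"],2),d["at"]) for d in arm.search_frame(p,"jar1")][:3])
E
```

```text
[ 0.009  0.074 73.671] [ 0.392 -0.111  0.326]
[(0.97, [270.5, 242.5])]
```

View pics/sideB.png

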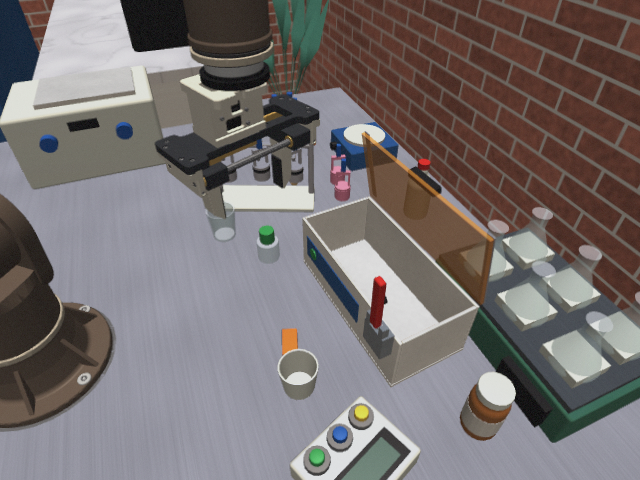

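Call:
{"op": "servo_tool", "data": {
  "plan": [
    [[1,4,0],[0,0,8]],
    [[2,8,0],[0,0,16]],
    [[3,12,0],[0,0,24]],
    [[4,16,0],[0,0,32]],
    [[5,19,-2],[0,0,40]],
    [[6,21,-4],[0,0,48]],
    [[6.5,21.2,-8],[0,0,56]],
    [[6.6,21.2,-12],[0,0,64]],
    [[6.6,21.2,-12],[0,0,72]],
    [[6.6,21.2,-12],[0,0,73.7]],
    [[6.6,21.2,-12],[0,0,73.7]],
    [[6.6,21.2,-12],[0,0,73.7]]
  ]
}}

```text
clock: 3.8
position: [0.4596, 0.1056, 0.2076]
ee_rot: [-0.081, 1.568, 0.085]
force: [0.1, -0.2, -0.3]
width: 1.004
```

```bash
python3 - <<'E'
from h import *
from cell import arm
np.set_printoptions(precision=4,suppress=True)
s=arm.observe(); print(turn(s,95.75), s["position"])
p=snap(arm,"wrist","B")
for d in arm.trace(p,"jar1")[:2]:
    print(round(d["score"],2),d["at"],d["pixels"].sum())
    f=p["frame"].astype(int); g=(f[...,1]>f[...,2]+40)&(f[...,1]>f[...,0]+40)&d["pixels"]
    ys,xs=np.nonzero(g); print("green",len(xs),xs.min(),xs.max(),ys.min(),ys.max())
E
```

```text
[-0.1446  0.0904 -0.2894] [0.4596 0.1056 0.2076]
0.87 [313.3, 213.5] 2262
green 1064 294 329 204 240
```

View pics/wristB.png

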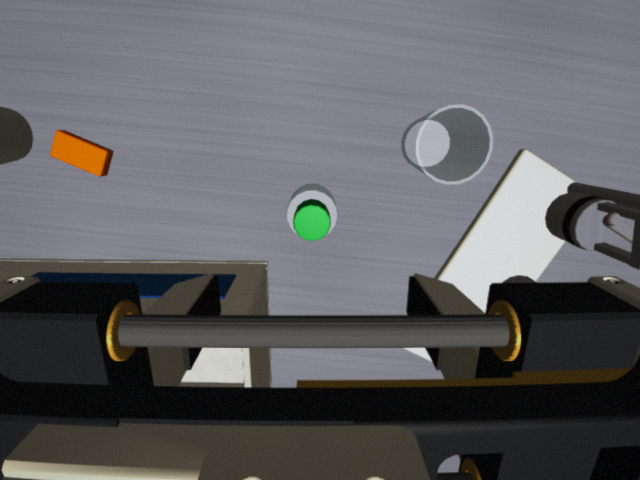

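```bash
python3 - <<'E'
from h import *
np.set_printoptions(precision=4,suppress=True)
p=load("wristB"); print(onz(p,(312,223),.078), onz(p,(268,262),.125),onz(p,(252,380),.125))
E
```

```text
[0.4558 0.1046 0.078 ] [0.4764 0.075  0.125 ] [0.5787 0.069  0.125 ]
```

```bash
python3 - <<'E'
from h import *
from cell import arm
np.set_printoptions(precision=4,suppress=True)
p=load("wristB"); print(onz(p,(268,262),.0)); s=arm.observe(); print(s["position"],turn(s,95.75),s["joints"])
E
```

```text
[0.5233 0.0633 0.    ]
[0.4595 0.1056 0.2075] [-0.1307  0.0828 -0.3639] [ 0.3847  0.3356 -0.9009  1.9088  0.3028  1.0377  1.0327]
```

```bash
cat >> h.py <<'E'
BOX=dict(c=(0.618,-0.1045),yaw=5.75)
def bw(x,y,z,B=None):
    B=B or BOX; a=np.radians(B["yaw"]); return np.array([B["c"][0]+x*np.cos(a)-y*np.sin(a),B["c"][1]+x*np.sin(a)+y*np.cos(a),z])
E
python3 - <<'E'
from h import *
np.set_printoptions(precision=4,suppress=True)
from scipy.optimize import least_squares
def draw(p,fn,B,roi,s):
    f=cv2.resize(p["frame"],None,fx=s,fy=s)
    for hx,hy,z in [(.08,.17,.125),(.074,.164,.125),(.08,.17,0)]:
        pts=proj(p,[bw(a*hx,b*hy,z,B) for a,b in [(-1,-1),(-1,1),(1,1),(1,-1)]])*s
        cv2.polylines(f,[pts.astype(int)],True,(255,0,255),1)
    x0,y0,x1,y1=[int(v*s) for v in roi]; cv2.imwrite(fn,f[y0:y1,x0:x1])
B=BOX
draw(load("sideA"),"pics/o1.png",B,(280,180,500,400),2.7)
draw(load("sceneA"),"pics/o2.png",B,(170,200,380,350),3.5)
draw(load("wristB"),"pics/o3.png",B,(0,200,320,440),2)
E
```

```text
(no output)
```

View pics/o1.png

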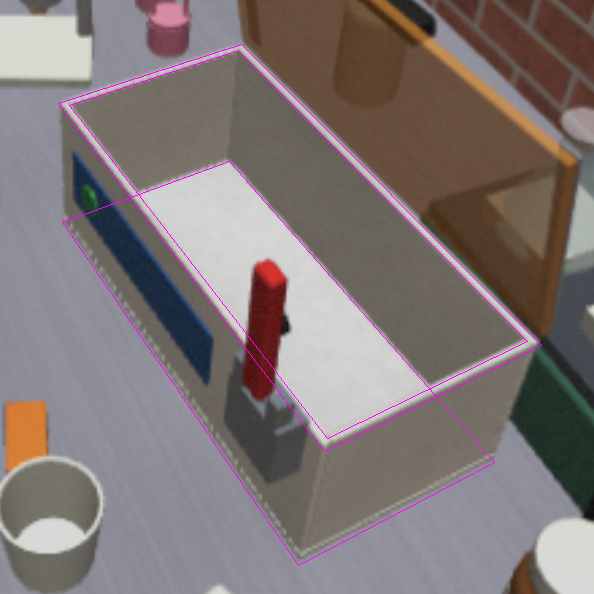

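View pics/o2.png

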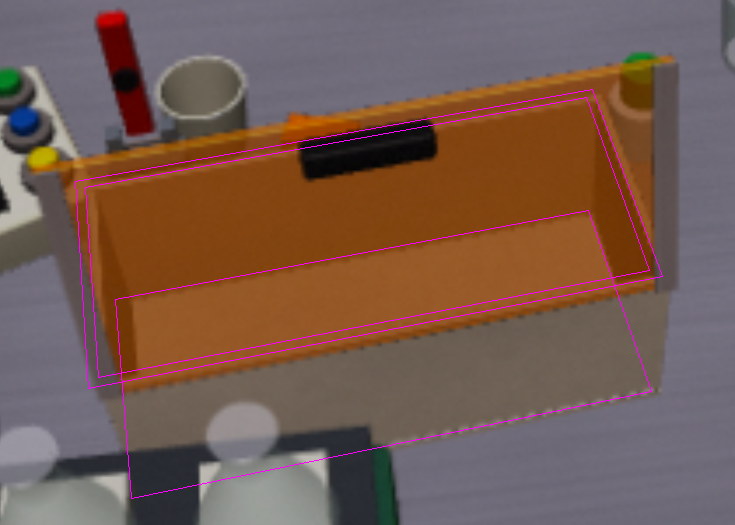

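View pics/o3.png

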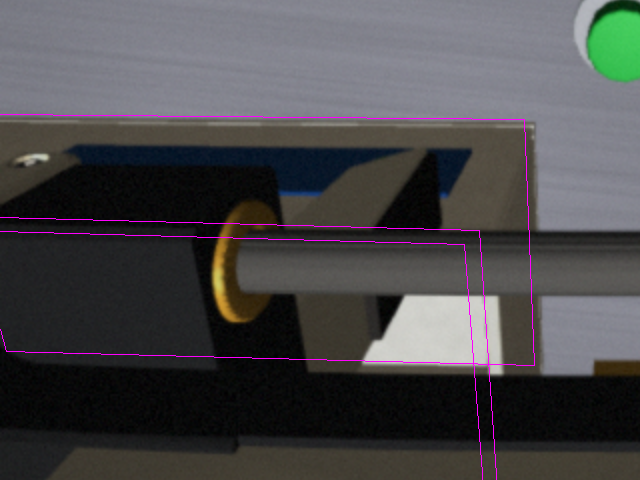

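```bash
python3 - <<'E'
from h import *
np.set_printoptions(precision=4,suppress=True)
from scipy.optimize import least_squares
s=load("sideA");c=load("sceneA");w=load("wristB")
S=lambda u,v:(280+u/2.7,180+v/2.7); C=lambda u,v:(170+u/3.5,200+v/3.5)
ob=[(s,S(61,105),-1,1,.125),(s,S(240,46),1,1,.125),(s,S(326,443),-1,-1,.125),(s,S(538,345),1,-1,.125),(s,S(301,553),-1,-1,0),(s,S(491,459),1,-1,0),(s,S(64,215),-1,1,0),
(c,C(657,391),1,1,0),(c,C(123,390),1,-1,.125),(c,C(657,290),1,1,.125),(w,(267.5,262.5),-1,1,0)]
def f(q,full=False):
    r=[proj(p,bw(a*.08,b*.17,z,dict(c=q[:2],yaw=q[2])))[0]-uv for p,uv,a,b,z in ob]
    return np.array(r) if full else np.ravel(r)
r=least_squares(f,[.618,-.1,5.75],loss="soft_l1"); print(r.x); print(f(r.x,True))
E
```

```text
[ 0.6203 -0.0999  5.5663]
[[-0.4254 -2.458 ]
 [ 0.7127 -1.9134]
 [-1.0204  0.1038]
 [ 0.499  -2.1126]
 [-1.2238  1.8338]
 [ 0.7942 -0.8556]
 [-0.2621  0.8146]
 [ 0.3785  1.0171]
 [-7.7438  0.0954]
 [ 3.8057 -3.038 ]
 [-1.1685  0.048 ]]
```

Call:
{"op": "servo_tool", "data": {
  "plan": [
    [[-0.25,-0.2,-4],[0,0,0]],
    [[-0.25,-0.2,-8],[0,0,0]],
    [[-0.25,-0.2,-11],[0,0,0]],
    [[-0.25,-0.2,-13],[0,0,0]],
    [[-0.25,-0.2,-14.5],[0,0,0]],
    [[-0.25,-0.2,-15.5],[0,0,0]],
    [[-0.25,-0.2,-15.6],[0,0,0]],
    [[-0.25,-0.2,-15.6],[0,0,0]]
  ]
}}

```text
clock: 4.7
position: [0.4574, 0.1038, 0.052]
ee_rot: [-0.082, 1.567, 0.085]
force: [-0.3, -0.7, 0.4]
width: 1.001
```

```bash
python3 - <<'E'
from h import *
from cell import arm
s=arm.observe(); print(s["position"],s["force"])
p=snap(arm,"side","C");crop(p,180,120,400,280,3.5,"pics/c6.png")
E
```

```text
[0.45735217 0.10382547 0.05200343] [-0.3358533  -0.70785246  0.36634015]
```

View pics/c6.png

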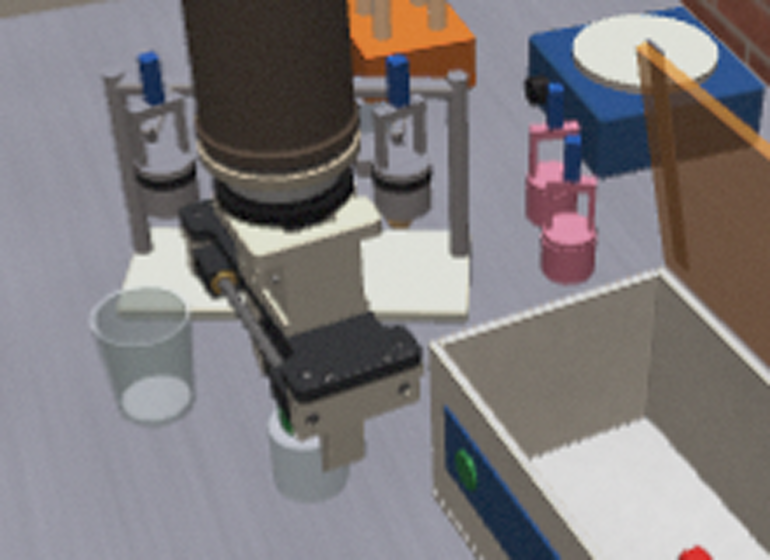

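Well centred. Close with about 15 N.

Call:
{"op": "servo_tool", "data": {
  "plan": [
    [[0,0,0],[0,0,0]],
    [[0,0,0],[0,0,0]],
    [[0,0,0],[0,0,0]],
    [[0,0,0],[0,0,0]],
    [[0,0,0],[0,0,0]],
    [[0,0,0],[0,0,0]],
    [[0,0,0],[0,0,0]],
    [[0,0,0],[0,0,0]]
  ],
  "grip": 0.2,
  "squeeze": 15
}}

```text
clock: 5.55
position: [0.4575, 0.1039, 0.0522]
ee_rot: [-0.082, 1.566, 0.085]
force: [-0.5, 0.4, 0.9]
width: 0.352
```

Call:
{"op": "servo_tool", "data": {
  "plan": [
    [[0,0,3],[0,0,0]],
    [[0,0,7],[0,0,0]],
    [[0,0,12],[0,0,0]],
    [[0,0,16],[0,0,0]],
    [[3,-4,17],[0,0,0]],
    [[6,-8,17],[0,0,0]],
    [[9,-12,17],[0,0,0]],
    [[12,-16,17],[0,0,0]],
    [[14.5,-19.6,17],[0,0,0]],
    [[15.2,-20.6,17],[0,0,0]],
    [[15.2,-20.6,17],[0,0,0]],
    [[15.2,-20.6,17],[0,0,0]]
  ]
}}

```text
clock: 6.75
position: [0.6089, -0.1007, 0.2219]
ee_rot: [-0.082, 1.567, 0.087]
force: [0.1, -0.1, -0.5]
width: 0.341
```

```bash
python3 - <<'E'
from h import *
from cell import arm
np.set_printoptions(precision=4,suppress=True)
s=arm.observe(); print(s["position"],s["force"],turn(s,95.6),s["width"])
p=snap(arm,"side","D")
E
```

```text
[ 0.6089 -0.1007  0.2219] [ 0.1348 -0.1172 -0.5333] [-0.2059  0.0963 -0.5589] 0.3410348835147148
```

View pics/sideD.png

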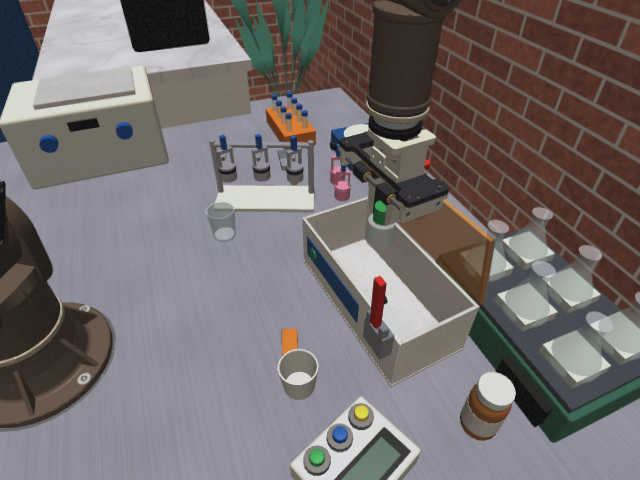

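Call:
{"op": "servo_tool", "data": {
  "plan": [
    [[0,0,-4],[0,0,-0.5]],
    [[0,0,-8],[0,0,-0.5]],
    [[0,0,-11],[0,0,-0.5]],
    [[0,0,-13.5],[0,0,-0.5]],
    [[0,0,-15],[0,0,-0.5]],
    [[0,0,-15.5],[0,0,-0.5]],
    [[0,0,-15.9],[0,0,-0.5]],
    [[0,0,-16.1],[0,0,-0.5]],
    [[0,0,-16.2],[0,0,-0.5]],
    [[0,0,-16.3],[0,0,-0.5]],
    [[0,0,-16.3],[0,0,-0.5]],
    [[0,0,-16.3],[0,0,-0.5]]
  ]
}}

```text
clock: 8.0
position: [0.6089, -0.1002, 0.0595]
ee_rot: [-0.076, 1.567, 0.081]
force: [0.4, -0.3, -1.0]
width: 0.344
```

```bash
python3 - <<'E'
from h import *
from cell import arm
np.set_printoptions(precision=4,suppress=True)
s=arm.observe(); print(s["position"],s["force"],turn(s,95.6),s["width"])
p=snap(arm,"side","E");crop(p,290,150,500,350,3.5,"pics/c7.png")
E
```

```text
[ 0.6089 -0.1002  0.0595] [ 0.4224 -0.3345 -0.9788] [-0.1862  0.1398 -0.1168] 0.34433776635133545
```

View pics/c7.png

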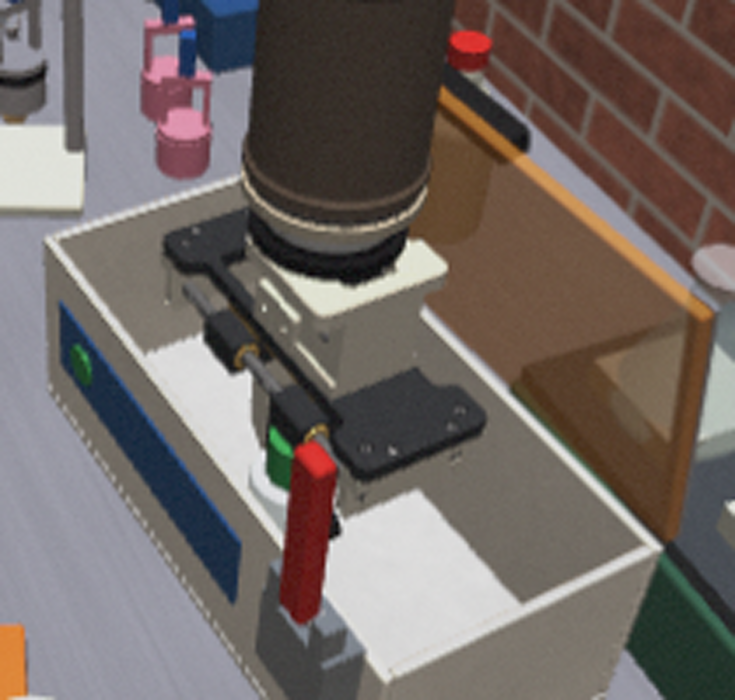

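Call:
{"op": "servo_tool", "data": {
  "plan": [
    [[0,0,-0.1],[0,0,0]],
    [[0,0,-0.15],[0,0,0]],
    [[0,0,-0.15],[0,0,0]]
  ]
}}

```text
clock: 8.35
position: [0.6091, -0.1001, 0.0583]
ee_rot: [-0.076, 1.566, 0.081]
force: [-0.2, 1.1, 3.5]
width: 0.345
```

Contact. Release and lift.

Call:
{"op": "servo_tool", "data": {
  "plan": [
    [[0,0,0],[0,0,0]],
    [[0,0,0],[0,0,0]],
    [[0,0,0],[0,0,0]],
    [[0,0,0],[0,0,0]],
    [[0,0,0],[0,0,0]],
    [[0,0,0],[0,0,0]]
  ],
  "grip": 0.6
}}

```text
clock: 8.95
position: [0.6091, -0.1002, 0.0582]
ee_rot: [-0.076, 1.566, 0.081]
force: [0.3, 0.8, -0.1]
width: 0.599
```

Call:
{"op": "servo_tool", "data": {
  "plan": [
    [[0,0,2],[0,0,0]],
    [[0,0,5],[0,0,0]],
    [[0,0,9],[0,0,0]],
    [[0,0,14],[0,0,0]],
    [[0,0,19],[0,0,0]],
    [[-4,2,24],[0,0,0]],
    [[-9,5,26],[0,0,0]],
    [[-14,8,26],[0,0,0]],
    [[-15,12,26],[0,0,0]],
    [[-15,16,26],[0,0,0]],
    [[-15,16,26],[0,0,0]]
  ]
}}

```text
clock: 10.05
position: [0.457, 0.0658, 0.3196]
ee_rot: [-0.082, 1.564, 0.087]
force: [0.0, -0.2, 0.1]
width: 0.601
```

```bash
python3 - <<'E'
from h import *
from cell import arm
np.set_printoptions(precision=4,suppress=True)
s=arm.observe(); print(s["position"],s["force"],s["width"],s["joints"])
p=snap(arm,"side","F");snap(arm,"scene","F")
for j in (-21.5,158.5): print(j,turn(s,j))
E
```

```text
[0.457  0.0658 0.3196] [ 0.0303 -0.2296  0.1366] 0.6007363179821266 [ 0.5712  0.2104 -0.9664  1.7502  0.1795  1.2691  1.2405]
-21.5 [   0.177     0.3931 -117.65  ]
158.5 [-0.3443  0.1551 62.3493]
```

View pics/sideF.png

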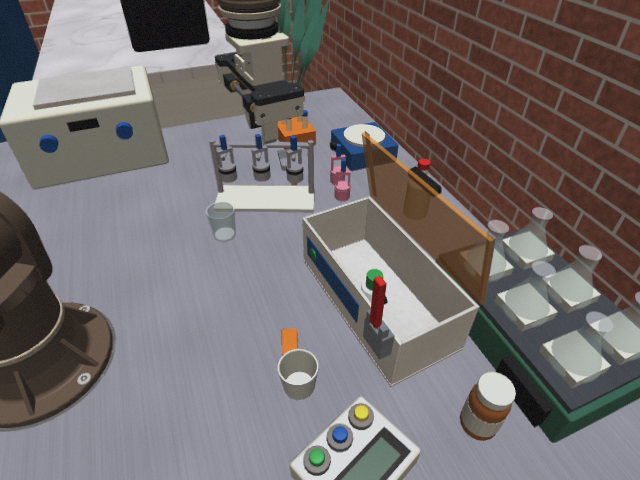

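View pics/sceneF.png

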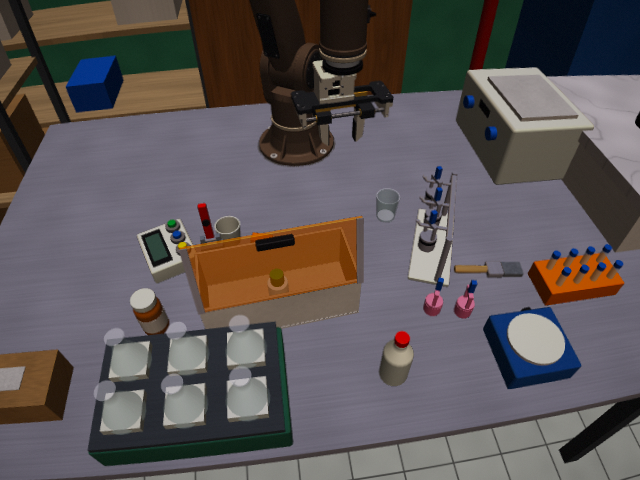

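Call:
{"op": "servo_tool", "data": {
  "plan": [
    [[1,2,0],[0,0,8]],
    [[2,4,0],[0,0,16]],
    [[3,7,0],[0,0,24]],
    [[5,10,0],[0,0,32]],
    [[7,13,0],[0,0,40]],
    [[9,16,0],[0,0,48]],
    [[11,18,-2],[0,0,56]],
    [[11.8,19,-4],[0,0,61.4]],
    [[11.8,19,-4],[0,0,61.4]],
    [[11.8,19,-4],[0,0,61.4]],
    [[11.8,19,-4],[0,0,61.4]]
  ],
  "grip": 0.5
}}

```text
clock: 11.25
position: [0.5771, 0.2504, 0.2796]
ee_rot: [-0.907, 1.369, 0.913]
force: [-0.0, -0.7, 0.2]
width: 0.501
```

```bash
python3 - <<'E'
from h import *
from cell import arm
np.set_printoptions(precision=4,suppress=True)
s=arm.observe(); print(s["position"],s["force"],turn(s,157.6),s["joints"])
p=snap(arm,"wrist","G")
f=p["frame"].astype(int); m=((f[...,0]>f[...,2]+50)&(f[...,0]>f[...,1]+30)).astype(np.uint8)
n,l,st,ce=cv2.connectedComponentsWithStats(m)
for i in range(1,n):
    if st[i,4]>40: print(st[i],ce[i])
E
```

```text
[0.5771 0.2504 0.2796] [-0.0249 -0.6665  0.2262] [-0.267   0.0227  0.461 ] [ 0.1475  0.6266 -1.0891  1.4263  0.5512  1.414   1.799 ]
[529 236  20  19 252] [538.4683 245.2063]
[312 238  20  20 263] [321.5171 247.3992]
[421 244  21  20 256] [431.0508 253.4961]
[194 255  13  13 148] [199.8716 260.6622]
```

View pics/wristG.png

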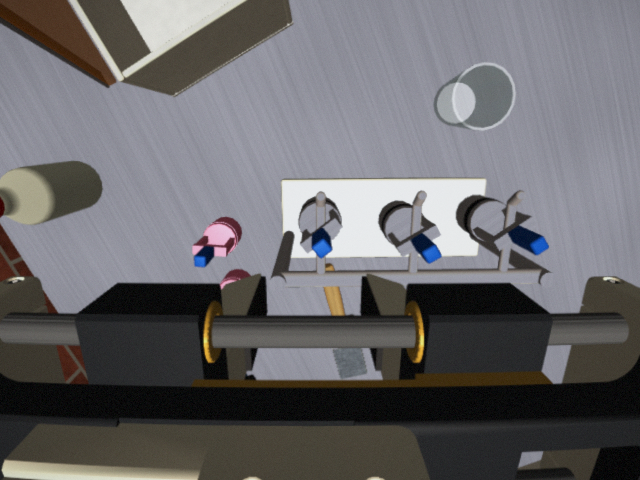

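```bash
python3 - <<'E'
from h import *
p=load("wristG"); crop(p,280,170,560,290,2.85,"pics/c8.png")
E
```

```text
(no output)
```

View pics/c8.png

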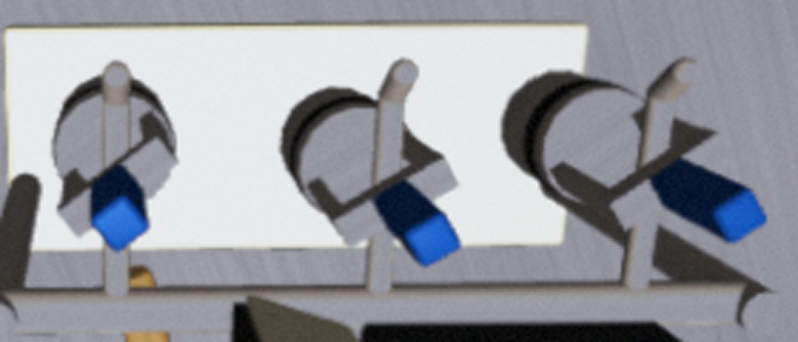

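```bash
python3 - <<'E'
from h import *
np.set_printoptions(precision=4,suppress=True)
p=load("wristG"); f=lambda u,v,z:onz(p,(280+u/2.85,170+v/2.85),z)
for n,t,a,b,e in [(3,(120,222),(75,212),(165,155),[(92,222),(120,198),(146,225),(120,248)]),(2,(432,240),(348,228),(445,178),[(402,233),(448,214),(458,242),(425,265)]),(1,(741,214),(628,212),(702,158),[(712,206),(748,190),(766,216),(730,242)])]:
    A=f(*a,.160);B=f(*b,.160);d=B-A
    print(n,f(*t,.195),"bar",np.degrees(np.arctan2(d[1],d[0])),np.linalg.norm(d))
    E=np.array([f(*q,.195)[:2] for q in e]); print(E.mean(0),cv2.minAreaRect((E*1000).astype(np.float32)))
print("pegs tips",f(117,75,.164),f(403,72,.164),f(684,73,.164))
print("bar",f(20,305,.154),f(740,300,.154))
E
```

```text
3 [0.5727 0.2562 0.195 ] bar -169.41041743962853 0.03058786578914646
[0.573  0.2565] ((573.093505859375, 256.4762878417969), (9.412476539611816, 9.902786254882812), 20.07244110107422)
2 [0.5014 0.2916 0.195 ] bar -173.71865860516675 0.03084331953187311
[0.501  0.2913] ((500.6784973144531, 290.494384765625), (12.03240966796875, 10.954827308654785), 14.932146072387695)
1 [0.4248 0.3164 0.195 ] bar -163.21774573179482 0.025524137172066794
[0.4253 0.3161] ((425.6832275390625, 315.61285400390625), (10.988757133483887, 11.705890655517578), 16.975364685058594)
pegs tips [0.5605 0.2265 0.164 ] [0.488 0.256 0.164] [0.415  0.2866 0.164 ]
bar [0.6147 0.2814 0.154 ] [0.4101 0.3668 0.154 ]
```

Call:
{"op": "servo_tool", "data": {
  "plan": [
    [[0,0.2,0],[0,0,-8]],
    [[-0.1,0.4,0],[0,0,-16]],
    [[-0.2,0.5,0],[0,0,-24]],
    [[-0.3,0.6,0],[0,0,-32]],
    [[-0.3,0.6,0],[0,0,-40]],
    [[-0.3,0.6,0],[0,0,-48]],
    [[-0.3,0.6,0],[0,0,-53]],
    [[-0.3,0.6,-3],[0,0,-53]],
    [[-0.3,0.6,-5.5],[0,0,-53]],
    [[-0.3,0.6,-6],[0,0,-53]],
    [[-0.3,0.6,-6],[0,0,-53]]
  ]
}}

```text
clock: 12.4
position: [0.574, 0.2559, 0.2205]
ee_rot: [-0.192, 1.558, 0.194]
force: [-1.0, -0.2, -0.5]
width: 0.5
```

```bash
python3 - <<'E'
from h import *
from cell import arm
np.set_printoptions(precision=4,suppress=True)
s=arm.observe(); print(s["position"],s["force"],turn(s,104),s["joints"])
p=snap(arm,"wrist","H")
E
```

```text
[0.574  0.2559 0.2205] [-0.9964 -0.2439 -0.4532] [-0.0842  0.2531 -0.1014] [ 0.0325  0.5846 -0.8512  1.5258  0.4571  1.235   0.9301]
```

View pics/wristH.png

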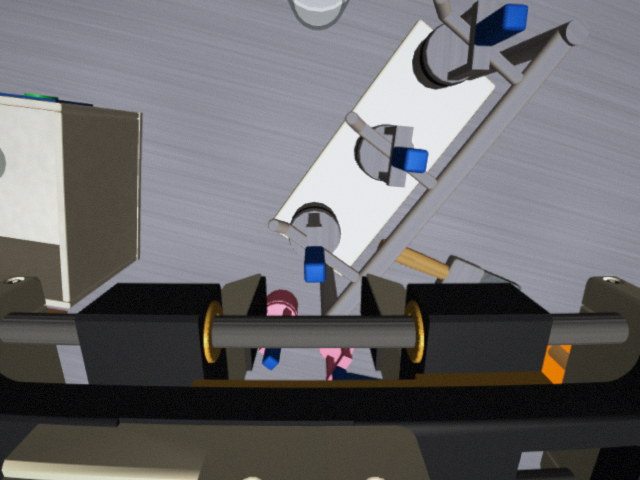

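```bash
python3 - <<'E'
from h import *
np.set_printoptions(precision=4,suppress=True)
p=load("wristH"); crop(p,260,200,380,300,6,"pics/c9.png")
for v in (256,270,278): print(onz(p,(315,v),.195))
print(proj(p,[.574,.256,.196]),proj(p,[.574,.256,.162]))
E
```

```text
[0.5634 0.2542 0.195 ]
[0.5713 0.2562 0.195 ]
[0.5759 0.2574 0.195 ]
[[313.422  275.0071]] [[313.3572 254.9028]]
```

View pics/c9.png

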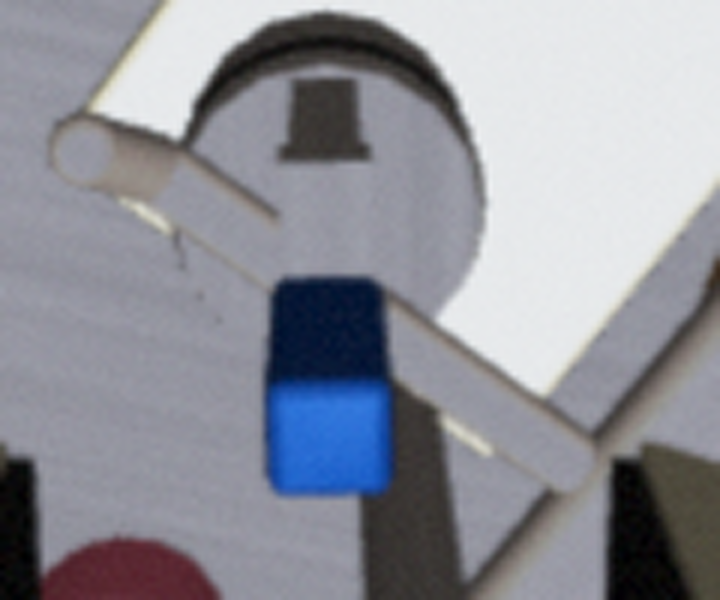

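Call:
{"op": "servo_tool", "data": {
  "plan": [
    [[-0.1,0.05,-2],[0,0,0]],
    [[-0.1,0.05,-4],[0,0,0]],
    [[-0.1,0.05,-5],[0,0,0]],
    [[-0.1,0.05,-5.4],[0,0,0]],
    [[-0.1,0.05,-5.4],[0,0,0]],
    [[-0.1,0.05,-5.4],[0,0,0]]
  ]
}}

```text
clock: 13.05
position: [0.5739, 0.2574, 0.1685]
ee_rot: [-0.191, 1.555, 0.195]
force: [-0.0, -0.1, 0.6]
width: 0.501
```

Call:
{"op": "servo_tool", "data": {
  "plan": [
    [[0,0,0],[0,0,0]],
    [[0,0,0],[0,0,0]],
    [[0,0,0],[0,0,0]],
    [[0,0,0],[0,0,0]],
    [[0,0,0],[0,0,0]],
    [[0,0,0],[0,0,0]],
    [[0,0,0],[0,0,0]]
  ],
  "grip": 0,
  "squeeze": 25
}}

```text
clock: 13.75
position: [0.5739, 0.2573, 0.1686]
ee_rot: [-0.191, 1.555, 0.195]
force: [-0.3, -1.3, 1.0]
width: 0.129
```

```bash
python3 - <<'E'
from h import *
from cell import arm
np.set_printoptions(precision=4,suppress=True)
s=arm.observe(); print(s["position"],s["force"],turn(s,104),s["width"]*92)
p=snap(arm,"side","H"); crop(p,190,90,370,240,4.4,"pics/c10.png")
E
```

```text
[0.5739 0.2573 0.1686] [-0.3035 -1.257   0.9542] [-0.1791  0.3968 -0.1062] 11.895844549022069
```

View pics/c10.png

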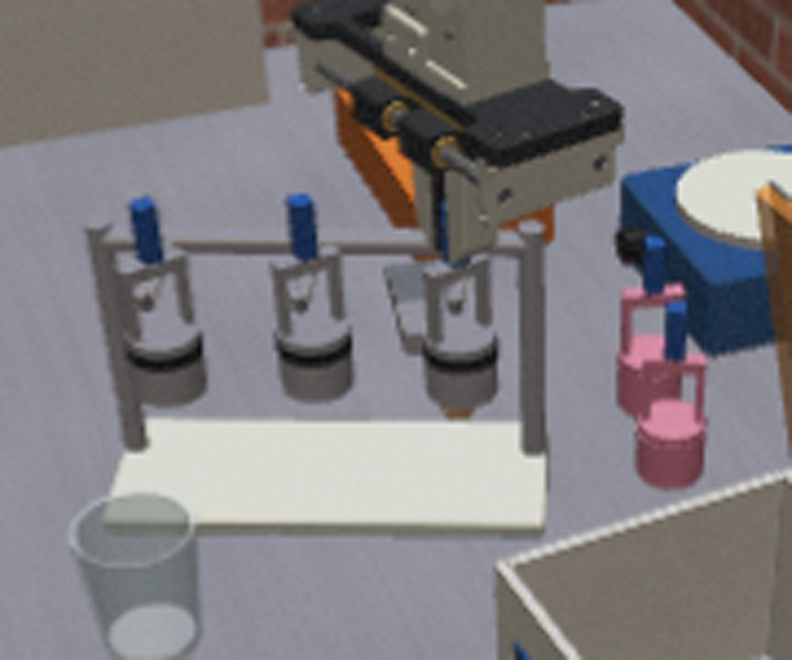

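Call:
{"op": "servo_tool", "data": {
  "plan": [
    [[0,0,0.6],[0,0,0]],
    [[0,0,1.2],[0,0,0]],
    [[0,0,1.8],[0,0,0]],
    [[0,0,1.8],[0,0,-6]],
    [[0,0,1.8],[0,0,-12]],
    [[0,0,1.8],[0,0,-18]],
    [[0,0,1.8],[0,0,-24]],
    [[0,0,1.8],[0,0,-30]],
    [[0,0,1.8],[0,0,-36]],
    [[0,0,1.8],[0,0,-36]],
    [[0,0,1.8],[0,0,-36]]
  ]
}}

```text
clock: 14.9
position: [0.5739, 0.2575, 0.1869]
ee_rot: [0.297, 1.542, -0.297]
force: [0.7, 0.3, -2.0]
width: 0.13
```

```bash
python3 - <<'E'
from h import *
from cell import arm
np.set_printoptions(precision=4,suppress=True)
s=arm.observe(); print(s["position"],s["force"],turn(s,68),s["width"]*92)
p=snap(arm,"side","I"); crop(p,190,90,370,240,4.4,"pics/c11.png")
E
```

```text
[0.5739 0.2575 0.1869] [ 0.6865  0.317  -1.9564] [ 0.0844  0.4452 -0.2976] 11.964446400275676
```

View pics/c11.png

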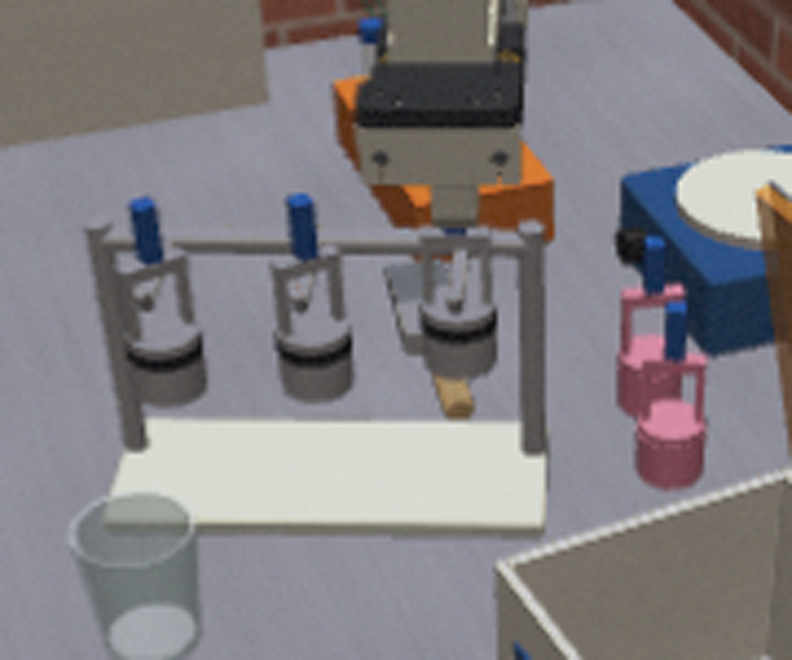

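Call:
{"op": "servo_tool", "data": {
  "plan": [
    [[-0.4,-1,0],[0,0,-36]],
    [[-0.8,-2,0],[0,0,0]],
    [[-1.2,-3,0],[0,0,0]],
    [[-1.6,-4,0],[0,0,0]],
    [[-2,-5,0],[0,0,0]],
    [[-2.5,-6.1,0],[0,0,0]],
    [[-2.8,-6.8,0],[0,0,0]],
    [[-2.8,-6.8,0],[0,0,0]],
    [[-2.8,-6.8,0],[0,0,0]]
  ]
}}

```text
clock: 15.85
position: [0.546, 0.1895, 0.187]
ee_rot: [0.298, 1.542, -0.297]
force: [0.1, 0.5, -2.2]
width: 0.126
```

Call:
{"op": "servo_tool", "data": {
  "plan": [
    [[0,0,3],[0,0,0]],
    [[0,0,6.5],[0,0,4]],
    [[0.5,-2,6.5],[0,0,8]],
    [[1.5,-5,6.5],[0,0,12]],
    [[2.5,-8,6.5],[0,0,16]],
    [[3.5,-12,6.5],[0,0,20]],
    [[4.5,-15,6.5],[0,0,24]],
    [[5.2,-17.2,6.5],[0,0,27.9]],
    [[5.2,-17.2,6.5],[0,0,27.9]],
    [[5.2,-17.2,6.5],[0,0,27.9]],
    [[5.2,-17.2,6.5],[0,0,27.9]]
  ]
}}

```text
clock: 16.95
position: [0.5979, 0.0193, 0.2521]
ee_rot: [-0.083, 1.561, 0.088]
force: [-0.4, 0.8, -1.3]
width: 0.13
```

```bash
python3 - <<'E'
from h import *
from cell import arm
np.set_printoptions(precision=4,suppress=True)
s=arm.observe(); print(s["position"],s["force"],turn(s,95.6),s["width"]*92)
p=snap(arm,"side","J")
E
```

```text
[0.5979 0.0193 0.2521] [-0.3837  0.7701 -1.2741] [-0.2169  0.4473 -0.636 ] 11.943419038925573
```

View pics/sideJ.png

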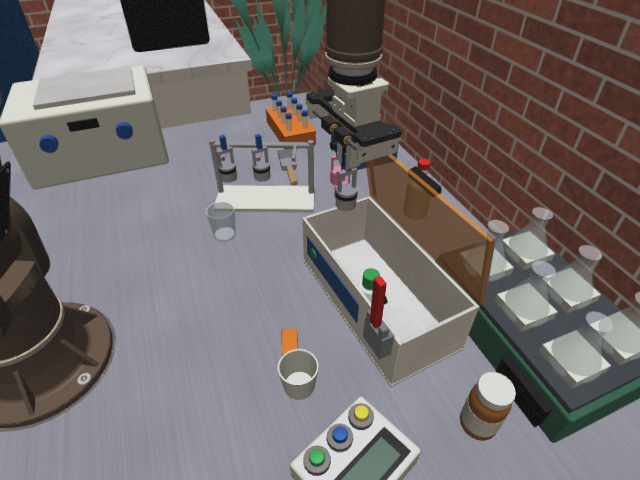

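Call:
{"op": "servo_tool", "data": {
  "plan": [
    [[0,-0.2,-4],[0,0,-0.6]],
    [[0,-0.2,-8],[0,0,-0.6]],
    [[0,-0.2,-11],[0,0,-0.6]],
    [[0,-0.2,-13.5],[0,0,-0.6]],
    [[0,-0.2,-14.8],[0,0,-0.6]],
    [[0,-0.2,-15.3],[0,0,-0.6]],
    [[0,-0.2,-15.6],[0,0,-0.6]],
    [[0,-0.2,-15.8],[0,0,-0.6]],
    [[0,-0.2,-15.8],[0,0,-0.6]]
  ]
}}

```text
clock: 17.9
position: [0.5984, 0.0174, 0.095]
ee_rot: [-0.075, 1.56, 0.08]
force: [-0.2, 0.3, -2.1]
width: 0.126
```

Call:
{"op": "servo_tool", "data": {
  "plan": [
    [[0,0,-0.1],[0,0,0]],
    [[0,0,-0.1],[0,0,0]]
  ]
}}

```text
clock: 18.1
position: [0.5987, 0.0175, 0.0946]
ee_rot: [-0.075, 1.559, 0.08]
force: [0.4, 0.3, -1.3]
width: 0.13
```

Call:
{"op": "servo_tool", "data": {
  "plan": [
    [[0,0,-0.15],[0,0,0]],
    [[0,0,-0.15],[0,0,0]],
    [[0,0,-0.2],[0,0,0]]
  ]
}}

```text
clock: 18.4
position: [0.5988, 0.0174, 0.0926]
ee_rot: [-0.075, 1.559, 0.079]
force: [-0.6, 0.8, 3.9]
width: 0.129
```

```bash
python3 - <<'E'
from h import *
from cell import arm
np.set_printoptions(precision=4,suppress=True)
s=arm.observe(); print(s["position"],s["force"])
p=snap(arm,"side","K");crop(p,290,100,500,300,3,"pics/c12.png")
E
```

```text
[0.5988 0.0174 0.0926] [-0.5772  0.7647  3.9259]
```

View pics/c12.png

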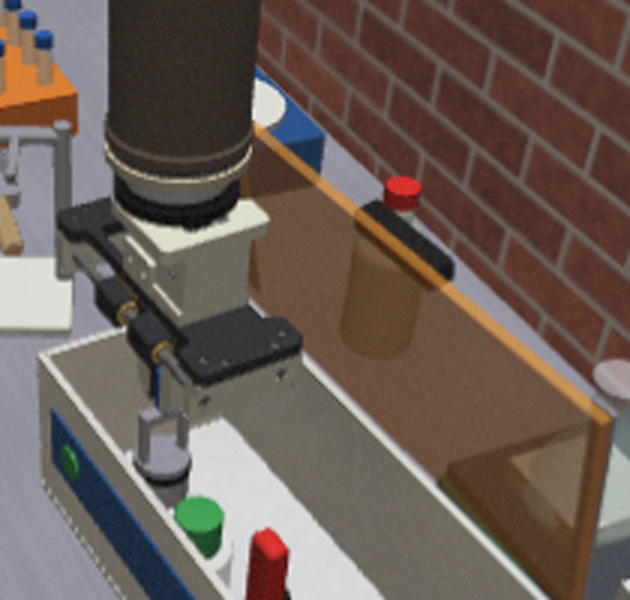

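Call:
{"op": "servo_tool", "data": {
  "plan": [
    [[0,0,0],[0,0,0]],
    [[0,0,0],[0,0,0]],
    [[0,0,0],[0,0,0]],
    [[0,0,0],[0,0,0]],
    [[0,0,0],[0,0,0]]
  ],
  "grip": 0.4
}}

```text
clock: 18.95
position: [0.5989, 0.0175, 0.0927]
ee_rot: [-0.075, 1.559, 0.08]
force: [0.2, 0.2, -0.2]
width: 0.399
```

Call:
{"op": "servo_tool", "data": {
  "plan": [
    [[0,0,2],[0,0,0]],
    [[0,0,5],[0,0,0]],
    [[0,0,9],[0,0,0]],
    [[-1,2,14],[0,0,0]],
    [[-3,6,18],[0,0,2]],
    [[-5,11,18],[0,0,5]],
    [[-7,16,18],[0,0,8]],
    [[-9,21,18],[0,0,8.5]],
    [[-9.9,26,18],[0,0,8.5]],
    [[-9.9,27.4,15],[0,0,8.5]],
    [[-9.9,27.4,13],[0,0,8.5]],
    [[-9.9,27.4,13],[0,0,8.5]]
  ],
  "grip": 0.5
}}

```text
clock: 20.15
position: [0.4981, 0.2915, 0.2202]
ee_rot: [-0.194, 1.555, 0.197]
force: [-0.4, -0.9, 0.2]
width: 0.504
```

```bash
python3 - <<'E'
from h import *
from cell import arm
np.set_printoptions(precision=4,suppress=True)
s=arm.observe(); print(s["position"],s["force"],turn(s,104))
p=snap(arm,"wrist","L"); crop(p,210,160,430,300,3.6,"pics/c13.png")
print(proj(p,[.5015,.291,.196]))
p=snap(arm,"side","L");crop(p,190,100,490,340,2.6,"pics/c14.png")
E
```

```text
[0.4981 0.2915 0.2202] [-0.4075 -0.9422  0.2253] [-0.1461  0.3529 -0.3067]
[[310.8311 280.4342]]
```

View pics/c13.png

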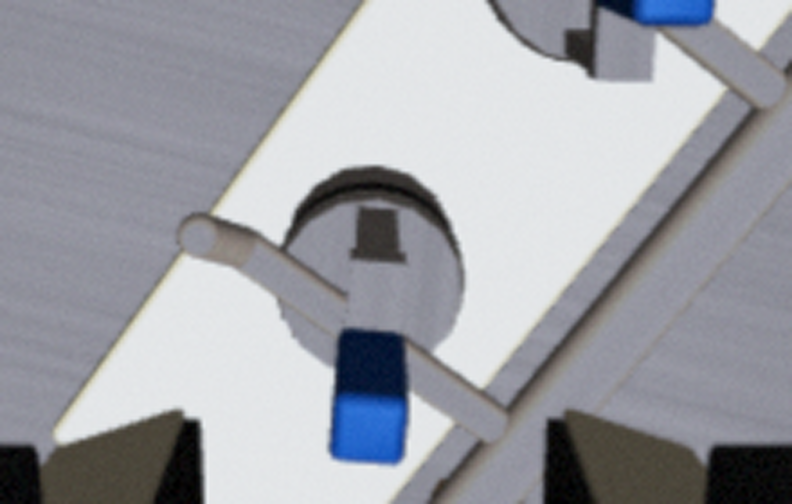

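View pics/c14.png

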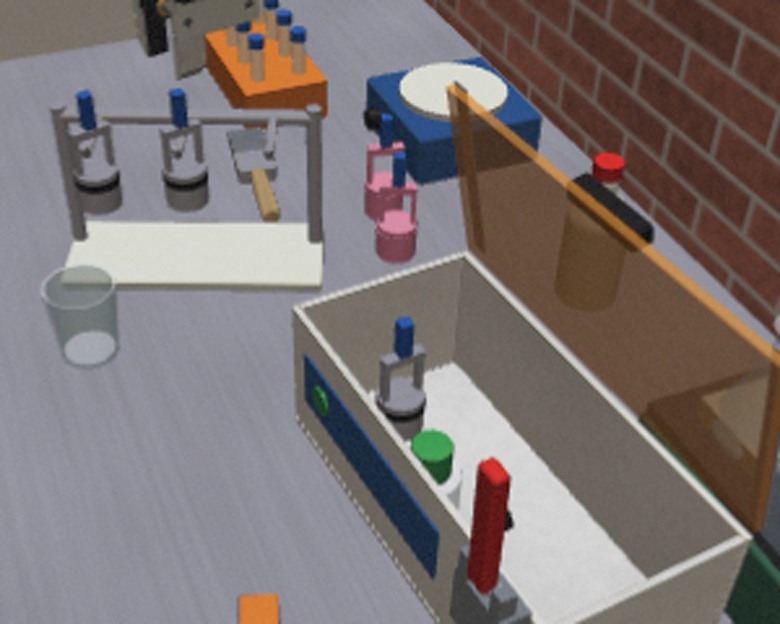

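Call:
{"op": "servo_tool", "data": {
  "plan": [
    [[0.25,-0.1,-1],[0,0,-4.5]],
    [[0.25,-0.1,-3],[0,0,-4.5]],
    [[0.25,-0.1,-4.5],[0,0,-4.5]],
    [[0.25,-0.1,-5.2],[0,0,-4.5]],
    [[0.25,-0.1,-5.3],[0,0,-4.5]],
    [[0.25,-0.1,-5.3],[0,0,-4.5]]
  ]
}}

```text
clock: 20.85
position: [0.5029, 0.2899, 0.1705]
ee_rot: [-0.129, 1.556, 0.134]
force: [-0.1, -0.9, 0.4]
width: 0.497
```

Call:
{"op": "servo_tool", "data": {
  "plan": [
    [[0,0,0],[0,0,0]],
    [[0,0,0],[0,0,0]],
    [[0,0,0],[0,0,0]],
    [[0,0,0],[0,0,0]],
    [[0,0,0],[0,0,0]],
    [[0,0,0],[0,0,0]],
    [[0,0,0],[0,0,0]]
  ],
  "grip": 0,
  "squeeze": 25
}}

```text
clock: 21.55
position: [0.503, 0.2902, 0.1707]
ee_rot: [-0.129, 1.556, 0.134]
force: [0.1, 0.5, 2.5]
width: 0.13
```

Call:
{"op": "servo_tool", "data": {
  "plan": [
    [[0,0,0.6],[0,0,0]],
    [[0,0,1.2],[0,0,0]],
    [[0,0,1.8],[0,0,0]],
    [[0,0,1.8],[0,0,-6]],
    [[0,0,1.8],[0,0,-12]],
    [[0,0,1.8],[0,0,-18]],
    [[0,0,1.8],[0,0,-24]],
    [[0,0,1.8],[0,0,-30]],
    [[0,0,1.8],[0,0,-32]],
    [[0,0,1.8],[0,0,-32]]
  ]
}}

```text
clock: 22.55
position: [0.503, 0.2903, 0.1891]
ee_rot: [0.307, 1.537, -0.306]
force: [0.6, -0.4, -0.5]
width: 0.128
```

```bash
python3 - <<'E'
from h import *
from cell import arm
np.set_printoptions(precision=4,suppress=True)
s=arm.observe(); print(s["position"],s["force"],turn(s,68),s["width"]*92)
p=snap(arm,"side","M"); crop(p,190,90,370,240,4.4,"pics/c15.png")
E
```

```text
[0.503  0.2903 0.1891] [ 0.6016 -0.4398 -0.5024] [0.0995 0.6686 0.4065] 11.793751317699092
```

View pics/c15.png

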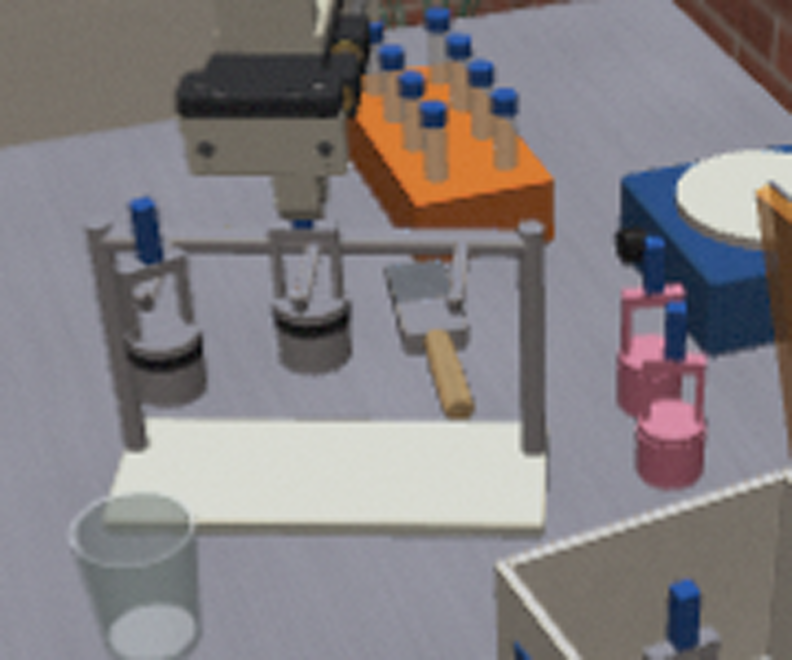

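Call:
{"op": "servo_tool", "data": {
  "plan": [
    [[-0.4,-1,0],[0,0,0]],
    [[-0.8,-2,0],[0,0,0]],
    [[-1.2,-3,0],[0,0,0]],
    [[-1.6,-4,0],[0,0,0]],
    [[-2,-5,0],[0,0,0]],
    [[-2.5,-6.1,0],[0,0,0]],
    [[-2.8,-6.8,0],[0,0,0]],
    [[-2.8,-6.8,0],[0,0,0]]
  ]
}}

```text
clock: 23.4
position: [0.4747, 0.2208, 0.189]
ee_rot: [0.306, 1.537, -0.307]
force: [-0.4, 0.3, -1.3]
width: 0.124
```

Call:
{"op": "servo_tool", "data": {
  "plan": [
    [[0,0,3],[0,0,0]],
    [[0,0,6.5],[0,0,4]],
    [[2,-4,6.5],[0,0,8]],
    [[4,-8,6.5],[0,0,12]],
    [[6,-12,6.5],[0,0,16]],
    [[8,-16,6.5],[0,0,20]],
    [[10,-20,6.5],[0,0,24]],
    [[12,-24,6.5],[0,0,27.3]],
    [[12.9,-26.4,6.5],[0,0,27.3]],
    [[12.9,-26.4,6.5],[0,0,27.3]],
    [[12.9,-26.4,6.5],[0,0,27.3]]
  ]
}}

```text
clock: 24.5
position: [0.6039, -0.043, 0.2537]
ee_rot: [-0.064, 1.558, 0.069]
force: [-0.4, 0.6, -1.5]
width: 0.126
```

```bash
python3 - <<'E'
from h import *
from cell import arm
np.set_printoptions(precision=4,suppress=True)
s=arm.observe(); print(s["position"],s["force"],turn(s,95.6),s["width"]*92)
p=snap(arm,"side","N"); crop(p,190,60,490,300,2.6,"pics/c16.png")
E
```

```text
[ 0.6039 -0.043   0.2537] [-0.4362  0.6436 -1.4634] [-0.233   0.6391  0.7551] 11.622810177939439
```

View pics/c16.png

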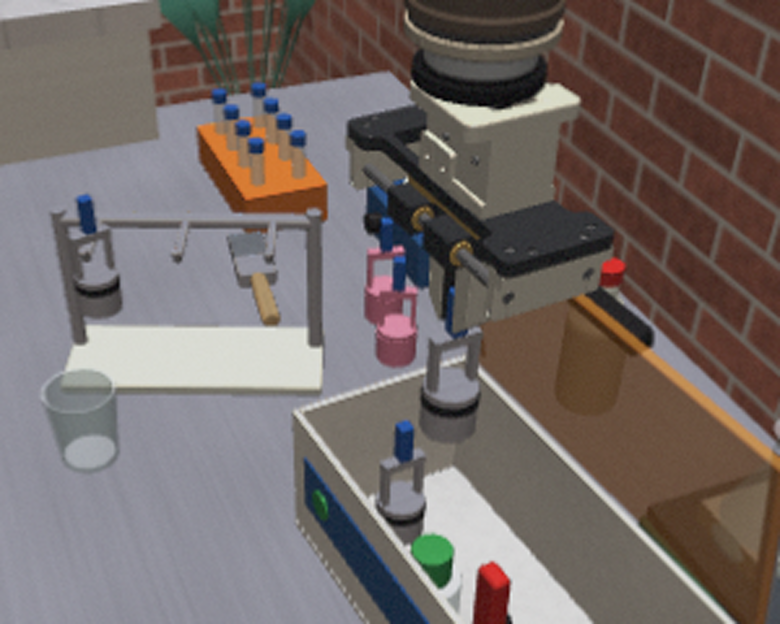

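```bash
python3 - <<'E'
from h import *
np.set_printoptions(precision=4,suppress=True)
p=load("sideN"); f=lambda u,v:(190+u/2.6,60+v/2.6)
print(onz(p,f(404,428),.12),onz(p,f(432,547),.084))
print(proj(p,[[.6088,-.1,.084],[.5988,.0175,.12]]))
E
```

```text
[0.5974 0.0119 0.12  ] [ 0.5804 -0.0794  0.084 ]
[[374.4901 273.7523]
 [344.8727 222.7691]]
```

Call:
{"op": "servo_tool", "data": {
  "plan": [
    [[0.4,-4,0],[0,0,0.7]],
    [[0.8,-8,0],[0,0,0.7]],
    [[1,-9.9,0],[0,0,0.7]],
    [[1,-9.9,0],[0,0,0.7]],
    [[1,-9.9,-4],[0,0,0.7]],
    [[1,-9.9,-8],[0,0,0.7]],
    [[1,-9.9,-11],[0,0,0.7]],
    [[1,-9.9,-13.5],[0,0,0.7]],
    [[1,-9.9,-14.8],[0,0,0.7]],
    [[1,-9.9,-15.4],[0,0,0.7]],
    [[1,-9.9,-15.7],[0,0,0.7]],
    [[1,-9.9,-15.7],[0,0,0.7]]
  ]
}}

```text
clock: 25.75
position: [0.6143, -0.1404, 0.0979]
ee_rot: [-0.075, 1.556, 0.081]
force: [0.4, -0.4, -1.7]
width: 0.13
```

```bash
python3 - <<'E'
from h import *
from cell import arm
np.set_printoptions(precision=4,suppress=True)
s=arm.observe(); print(s["position"],s["force"])
p=snap(arm,"side","O");crop(p,290,100,500,330,2.6,"pics/c17.png")
E
```

```text
[ 0.6143 -0.1404  0.0979] [ 0.4271 -0.365  -1.7265]
```

View pics/c17.png

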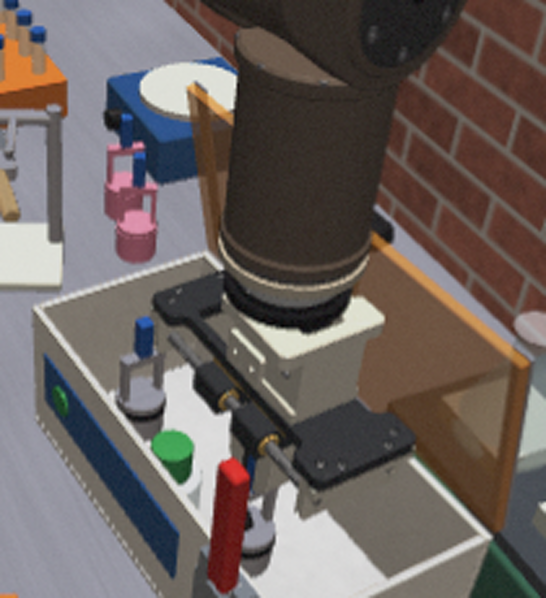

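Lower to contact and release.

Call:
{"op": "servo_tool", "data": {
  "plan": [
    [[0,0,-0.15],[0,0,0]],
    [[0,0,-0.25],[0,0,0]],
    [[0,0,-0.33],[0,0,0]],
    [[0,0,-0.38],[0,0,0]]
  ]
}}

```text
clock: 26.2
position: [0.6147, -0.1405, 0.0949]
ee_rot: [-0.075, 1.555, 0.08]
force: [-1.5, -0.2, 6.2]
width: 0.131
```

Call:
{"op": "servo_tool", "data": {
  "plan": [
    [[0,0,0],[0,0,0]],
    [[0,0,0],[0,0,0]],
    [[0,0,0],[0,0,0]],
    [[0,0,0],[0,0,0]],
    [[0,0,2],[0,0,0]],
    [[0,0,5],[0,0,0]],
    [[0,0,10],[0,0,0]],
    [[0,0,15],[0,0,0]],
    [[-2,5,18],[0,0,0]],
    [[-4,10,18],[0,0,0]],
    [[-6,15,18],[0,0,0]],
    [[-8,20,18],[0,0,0]]
  ],
  "grip": 0.35
}}

```text
clock: 27.4
position: [0.542, 0.0407, 0.2753]
ee_rot: [-0.075, 1.554, 0.08]
force: [0.6, 1.1, 0.1]
width: 0.347
```

Call:
{"op": "servo_tool", "data": {
  "plan": [
    [[-2,5,0],[0,0,2]],
    [[-4,10,0],[0,0,4]],
    [[-6,15,0],[0,0,6]],
    [[-8,20,0],[0,0,8]],
    [[-10,24,0],[0,0,8]],
    [[-10.9,25.7,0],[0,0,8]],
    [[-10.9,25.7,-3],[0,0,8]],
    [[-10.9,25.7,-5],[0,0,8]],
    [[-10.9,25.7,-5],[0,0,8]],
    [[-10.9,25.7,-5],[0,0,8]]
  ],
  "grip": 0.5
}}

```text
clock: 28.4
position: [0.433, 0.2977, 0.2257]
ee_rot: [-0.183, 1.548, 0.19]
force: [0.0, -0.0, 0.4]
width: 0.5
```

```bash
python3 - <<'E'
from h import *
from cell import arm
np.set_printoptions(precision=4,suppress=True)
s=arm.observe(); print(s["position"],s["force"],turn(s,104))
p=snap(arm,"wrist","P"); crop(p,210,160,430,300,3.6,"pics/c18.png")
print(proj(p,[.426,.3165,.196]), [onz(p,(313,v),.196) for v in (270,280,290)])
p=snap(arm,"side","P");crop(p,190,100,490,340,2.6,"pics/c19.png")
E
```

```text
[0.433  0.2977 0.2257] [ 0.0096 -0.0198  0.3533] [-0.3349  0.7972  0.3607]
[[348.3258 267.023 ]] [array([0.4324, 0.2976, 0.196 ]), array([0.4384, 0.299 , 0.196 ]), array([0.4444, 0.3005, 0.196 ])]
```

View pics/c18.png

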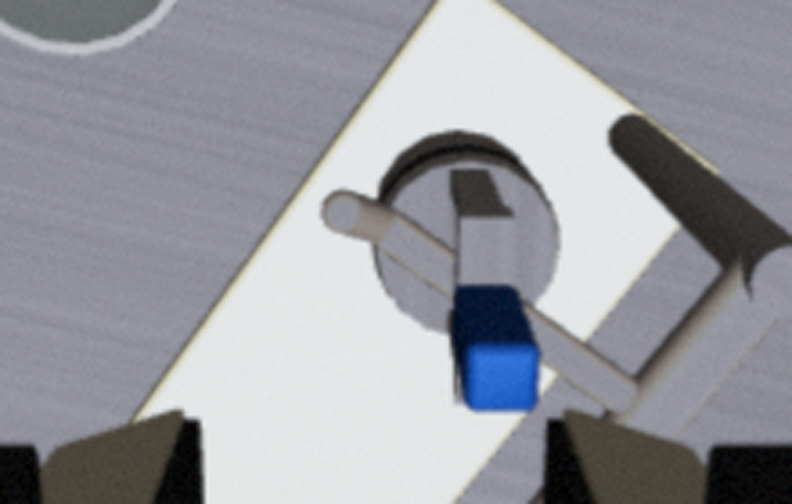

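View pics/c19.png

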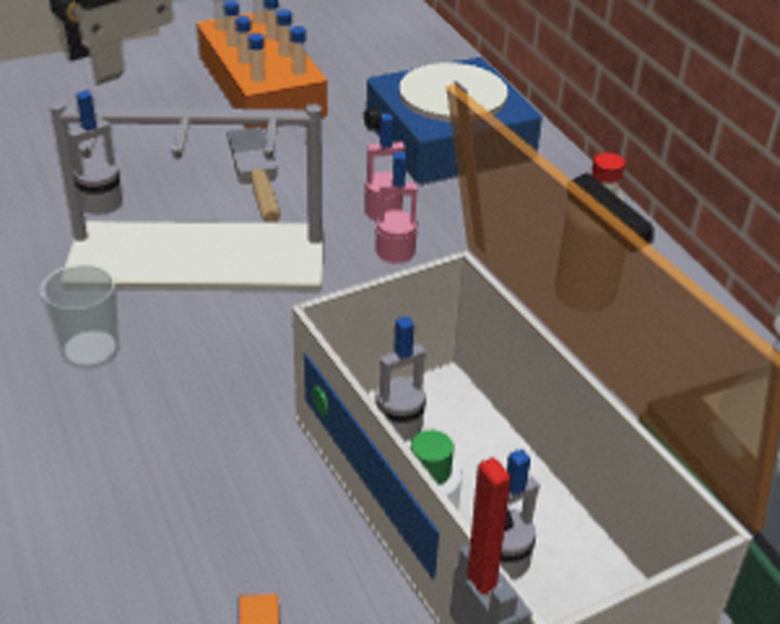

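Call:
{"op": "servo_tool", "data": {
  "plan": [
    [[-0.7,1.8,0],[-0.3,0.8,0.5]],
    [[-0.75,1.9,0],[-0.3,0.8,0.5]],
    [[-0.75,1.9,-2],[-0.3,0.8,0.5]],
    [[-0.75,1.9,-4],[-0.3,0.8,0.5]],
    [[-0.75,1.9,-5.2],[-0.3,0.8,0.5]],
    [[-0.75,1.9,-5.7],[-0.3,0.8,0.5]],
    [[-0.75,1.9,-5.7],[-0.3,0.8,0.5]],
    [[-0.75,1.9,-5.7],[-0.3,0.8,0.5]]
  ]
}}

```text
clock: 29.3
position: [0.4264, 0.3174, 0.1703]
ee_rot: [-0.192, 1.559, 0.195]
force: [0.3, -0.7, 0.1]
width: 0.499
```

Call:
{"op": "servo_tool", "data": {
  "plan": [
    [[0,0,0],[0,0,0]],
    [[0,0,0],[0,0,0]],
    [[0,0,0],[0,0,0]],
    [[0,0,0],[0,0,0]],
    [[0,0,0],[0,0,0]],
    [[0,0,0],[0,0,0]],
    [[0,0,0],[0,0,0]]
  ],
  "grip": 0,
  "squeeze": 25
}}

```text
clock: 30.0
position: [0.4264, 0.3175, 0.1704]
ee_rot: [-0.191, 1.559, 0.195]
force: [-0.2, 0.5, 1.1]
width: 0.13
```

Call:
{"op": "servo_tool", "data": {
  "plan": [
    [[0,0,0.6],[0,0,0]],
    [[0,0,1.2],[0,0,0]],
    [[0,0,1.8],[0,0,0]],
    [[0,0,1.8],[0,0,-6]],
    [[0,0,1.8],[0,0,-12]],
    [[0,0,1.8],[0,0,-18]],
    [[0,0,1.8],[0,0,-24]],
    [[0,0,1.8],[0,0,-30]],
    [[0,0,1.8],[0,0,-36]],
    [[0,0,1.8],[0,0,-36]]
  ]
}}

```text
clock: 31.0
position: [0.4264, 0.3177, 0.1889]
ee_rot: [0.302, 1.546, -0.299]
force: [0.7, -0.1, -1.4]
width: 0.133
```

```bash
python3 - <<'E'
from h import *
from cell import arm
np.set_printoptions(precision=4,suppress=True)
s=arm.observe(); print(s["position"],s["force"],turn(s,68),s["width"]*92)
p=snap(arm,"side","Q"); crop(p,190,90,370,240,4.4,"pics/c20.png")
E
```

```text
[0.4264 0.3177 0.1889] [ 0.6801 -0.0591 -1.4395] [-0.0509  0.2315 -0.0223] 12.20630239309147
```

View pics/c20.png

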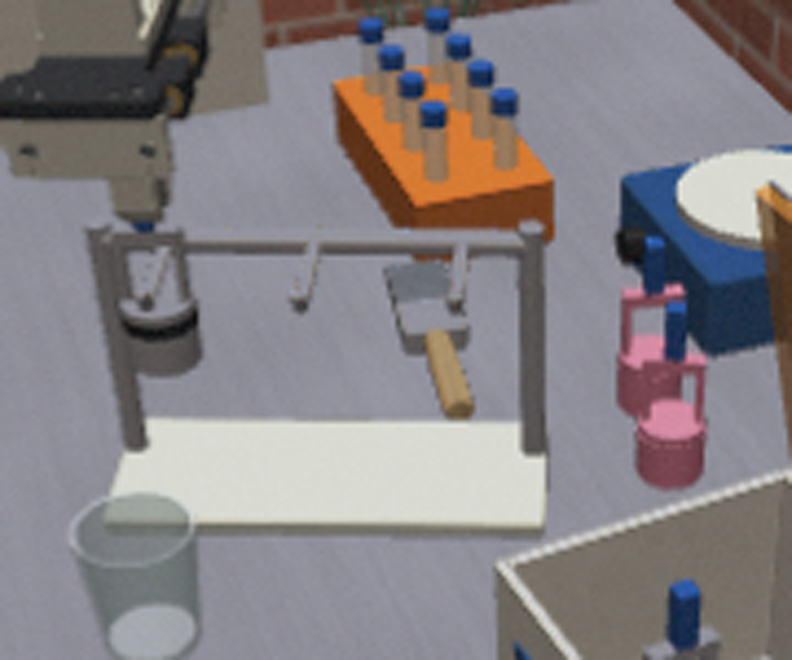

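Call:
{"op": "servo_tool", "data": {
  "plan": [
    [[-0.4,-1,0],[0,0,-36]],
    [[-0.8,-2,0],[0,0,0]],
    [[-1.2,-3,0],[0,0,0]],
    [[-1.6,-4,0],[0,0,0]],
    [[-2,-5,0],[0,0,0]],
    [[-2.5,-6.1,0],[0,0,0]],
    [[-2.8,-6.8,0],[0,0,0]],
    [[-2.8,-6.8,0],[0,0,0]]
  ]
}}

```text
clock: 31.85
position: [0.3981, 0.2484, 0.1888]
ee_rot: [0.299, 1.546, -0.298]
force: [0.4, 0.1, -2.3]
width: 0.127
```

Call:
{"op": "servo_tool", "data": {
  "plan": [
    [[0,0,3],[0,0,0]],
    [[0,0,6.5],[0,0,4]],
    [[3,-4,6.5],[0,0,8]],
    [[6,-8,6.5],[0,0,12]],
    [[9,-12,6.5],[0,0,16]],
    [[12,-16,6.5],[0,0,20]],
    [[15,-20,6.5],[0,0,24]],
    [[18,-24,6.5],[0,0,27.6]],
    [[20.5,-27.3,6.5],[0,0,27.6]],
    [[21.3,-28.4,6.5],[0,0,27.6]],
    [[21.3,-28.4,6.5],[0,0,27.6]],
    [[21.3,-28.4,6.5],[0,0,27.6]]
  ]
}}

```text
clock: 33.05
position: [0.6108, -0.034, 0.2537]
ee_rot: [-0.078, 1.566, 0.082]
force: [-0.9, 0.7, -0.4]
width: 0.127
```

```bash
python3 - <<'E'
from h import *
from cell import arm
np.set_printoptions(precision=4,suppress=True)
s=arm.observe(); print(s["position"],s["force"],turn(s,95.6),s["width"]*92)
p=snap(arm,"side","R"); crop(p,190,60,490,300,2.6,"pics/c21.png")
p=snap(arm,"scene","R"); 
E
```

```text
[ 0.6108 -0.034   0.2537] [-0.9415  0.6577 -0.3606] [-0.1761  0.1884 -0.23  ] 11.702283123996057
```

View pics/c21.png

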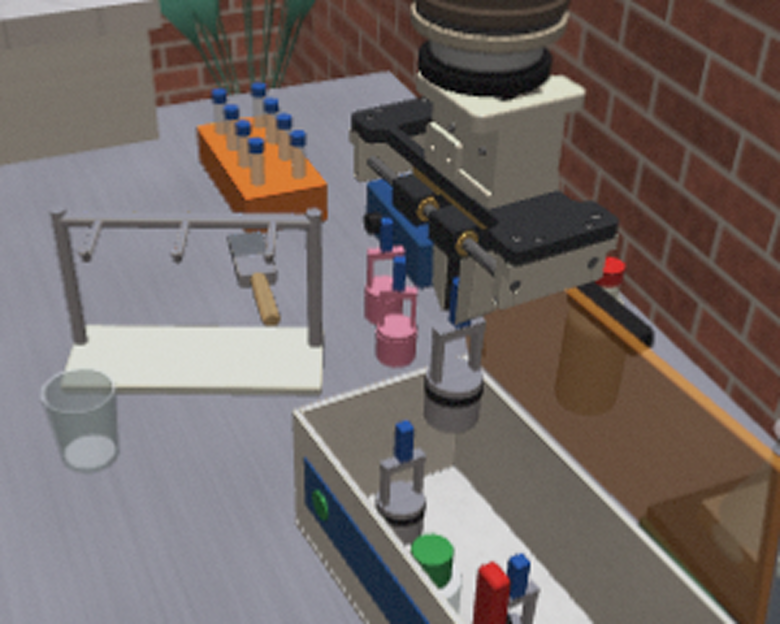

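View pics/sceneR.png

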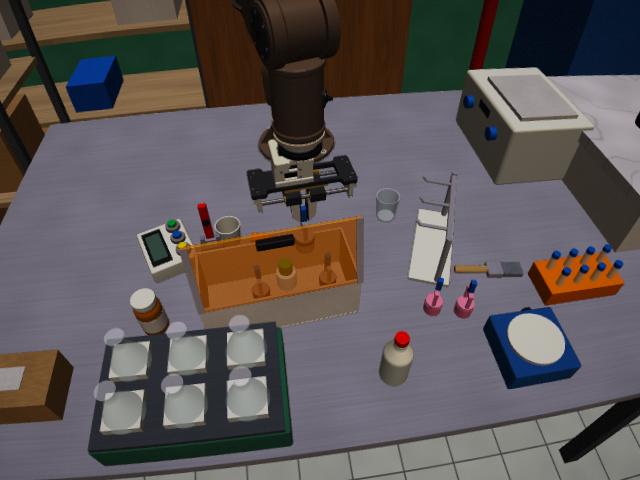

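```bash
python3 - <<'E'
from h import *
np.set_printoptions(precision=4,suppress=True)
p=load("sideR");c=load("sceneR"); crop(c,230,210,360,320,6,"pics/c22.png")
print(tri([(p,(356.2,270.4)),(c,(286,264.5))]))
E
```

```text
(array([ 0.5826, -0.0756,  0.0794]), [np.float64(2.4259385469541963e-05), np.float64(2.425938546951604e-05)])
```

View pics/c22.png

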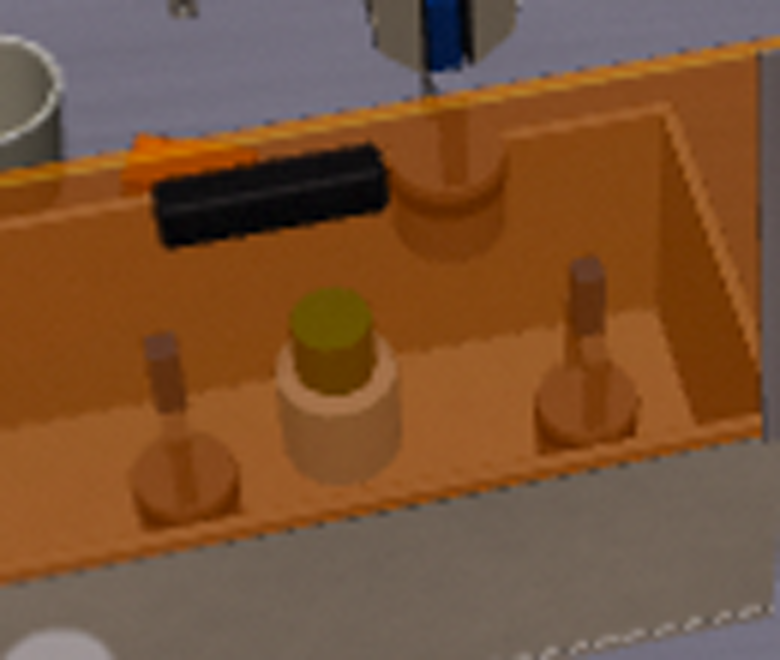

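Call:
{"op": "servo_tool", "data": {
  "plan": [
    [[0.2,0.2,-4],[0,0,0]],
    [[0.2,0.2,-8],[0,0,0]],
    [[0.2,0.2,-11],[0,0,0]],
    [[0.2,0.2,-13],[0,0,0]],
    [[0.2,0.2,-14.5],[0,0,0]],
    [[0.2,0.2,-15.3],[0,0,0]],
    [[0.2,0.2,-15.6],[0,0,0]],
    [[0.2,0.2,-15.7],[0,0,0]],
    [[0.2,0.2,-15.75],[0,0,0]]
  ]
}}

```text
clock: 34.05
position: [0.6131, -0.0312, 0.0976]
ee_rot: [-0.079, 1.564, 0.083]
force: [0.0, 0.1, -1.9]
width: 0.133
```

Call:
{"op": "servo_tool", "data": {
  "plan": [
    [[0,0,-0.1],[0,0,0]],
    [[0,0,-0.2],[0,0,0]],
    [[0,0,-0.25],[0,0,0]]
  ]
}}

```text
clock: 34.35
position: [0.6133, -0.0312, 0.0953]
ee_rot: [-0.079, 1.563, 0.083]
force: [0.2, -1.1, 0.2]
width: 0.129
```

Call:
{"op": "servo_tool", "data": {
  "plan": [
    [[0,0,-0.08],[0,0,0]],
    [[0,0,-0.12],[0,0,0]]
  ]
}}

```text
clock: 34.55
position: [0.6135, -0.0311, 0.0945]
ee_rot: [-0.079, 1.563, 0.083]
force: [-1.4, -0.5, 5.8]
width: 0.124
```

Call:
{"op": "servo_tool", "data": {
  "plan": [
    [[0,0,0],[0,0,0]],
    [[0,0,0],[0,0,0]],
    [[0,0,0],[0,0,0]],
    [[0,0,0],[0,0,0]],
    [[0,0,2],[0,0,0]],
    [[0,0,5],[0,0,0]],
    [[0,0,10],[0,0,0]],
    [[0,0,15],[0,0,0]],
    [[-2,0,18],[0,0,0]],
    [[-6,0,20],[0,0,0]],
    [[-11,0,22],[0,0,0]],
    [[-15,0,25],[0,0,0]]
  ],
  "grip": 0.3
}}

```text
clock: 35.75
position: [0.464, -0.0311, 0.3418]
ee_rot: [-0.079, 1.565, 0.083]
force: [0.5, -2.2, 1.2]
width: 0.303
```

```bash
python3 - <<'E'
from h import *
from cell import arm
np.set_printoptions(precision=4,suppress=True)
s=arm.observe(); print(s["position"],s["force"],s["joints"],s["width"]*92)
p=snap(arm,"side","S"); crop(p,290,120,500,400,2.14,"pics/c23.png")
p=snap(arm,"scene","S"); crop(p,130,180,370,340,3.3,"pics/c24.png")
E
```

```text
[ 0.464  -0.0311  0.3418] [ 0.4631 -2.1729  1.1879] [ 0.6257  0.1631 -0.766   1.7103  0.1147  1.3108  1.5114] 27.83380030362828
```

View pics/c23.png

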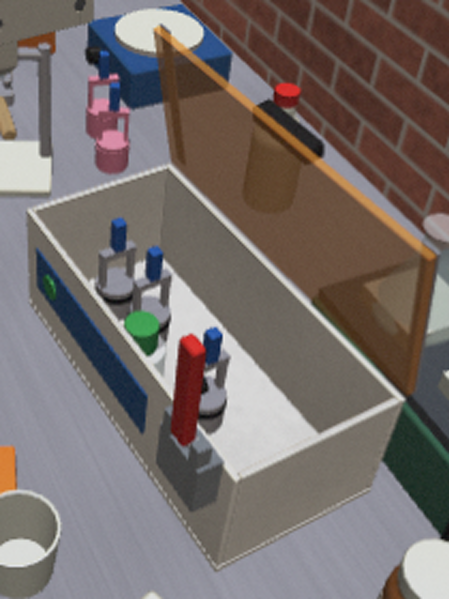

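View pics/c24.png

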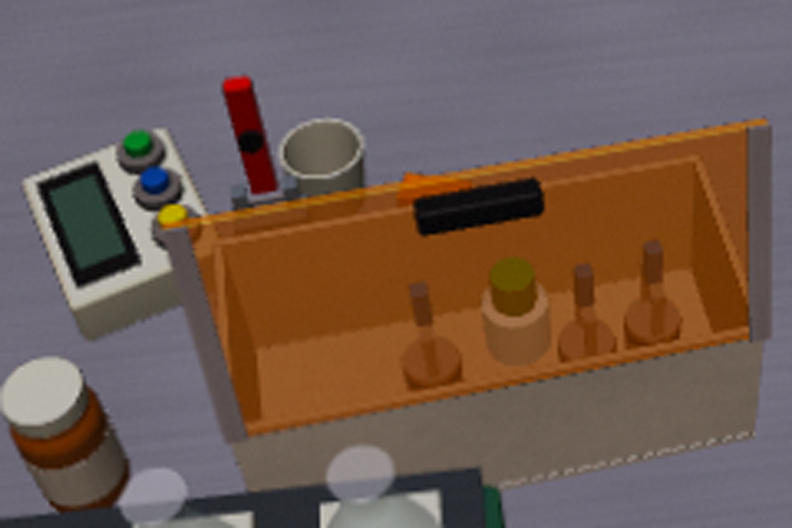

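Call:
{"op": "servo_tool", "data": {
  "plan": [
    [[0,0,3],[0,0,0]],
    [[4,0,3.5],[0,0,0]],
    [[8,0,3.5],[0,0,0]],
    [[12,0,3.5],[0,0,0]],
    [[16,0,3.5],[0,0,0]],
    [[20,0.2,3.5],[0,0,0]],
    [[23,0.4,3.5],[0,0,0]],
    [[24.2,0.4,3.5],[0,0,0]],
    [[24.2,0.4,3.5],[0,0,0]],
    [[24.2,0.4,3.5],[0,0,0]]
  ],
  "grip": 0
}}

```text
clock: 36.85
position: [0.7061, -0.0258, 0.3804]
ee_rot: [-0.083, 1.559, 0.081]
force: [0.1, 1.4, 1.1]
width: 0.005
```

Call:
{"op": "servo_tool", "data": {
  "plan": [
    [[0,0,-3],[0,0,0]],
    [[0,0,-6],[0,0,0]],
    [[0,0,-9],[0,0,0]],
    [[0,0,-11],[0,0,0]],
    [[0,0,-12],[0,0,0]],
    [[0,0,-12],[0,0,0]]
  ]
}}

```text
clock: 37.45
position: [0.7051, -0.0264, 0.2596]
ee_rot: [-0.083, 1.561, 0.08]
force: [-0.3, 0.2, 0.3]
width: 0.001
```

```bash
python3 - <<'E'
from h import *
from cell import arm
np.set_printoptions(precision=4,suppress=True)
s=arm.observe(); print(s["position"],s["force"],s["joints"],s["width"]*92)
p=snap(arm,"side","T"); 
p=snap(arm,"scene","T"); 
# lid path
H=np.array([.080,.1255])
for r,th in [(.13,1.42),(.13,1.3),(.132,1.1),(.135,.9),(.138,.7),(.14,.5),(.14,.35),(.14,.2),(.14,.1),(.14,.0)]:
    x=.08-r*np.cos(th)+.008*np.sin(th)+.010; z=.1255+r*np.sin(th)+.008*np.cos(th)
    B=dict(c=(.6195,-.101),yaw=5.6); w=bw(x,.065,z,B); print(th,w, np.round((w-s["position"])*100,1))
E
```

```text
[ 0.7051 -0.0264  0.2596] [-0.2843  0.2101  0.3355] [ 0.3394  0.6376 -0.6876  1.2642  0.3996  1.366   1.3484] 0.10051981974403387
1.42 [ 0.6912 -0.0287  0.2552] [-1.4 -0.2 -0.4]
1.3 [ 0.6758 -0.0302  0.2529] [-2.9 -0.4 -0.7]
1.1 [ 0.6502 -0.0327  0.2468] [-5.5 -0.6 -1.3]
0.9 [ 0.6254 -0.0351  0.2362] [-8.  -0.9 -2.3]
0.7 [ 0.6028 -0.0373  0.2205] [-10.2  -1.1  -3.9]
0.5 [ 0.5843 -0.0391  0.1996] [-12.1  -1.3  -6. ]
0.35 [ 0.5746 -0.0401  0.181 ] [-13.1  -1.4  -7.9]
0.2 [ 0.5678 -0.0408  0.1612] [-13.7  -1.4  -9.8]
0.1 [ 0.5649 -0.041   0.1474] [-14.   -1.5 -11.2]
0.0 [ 0.5634 -0.0412  0.1335] [-14.2  -1.5 -12.6]
```

View pics/sideT.png

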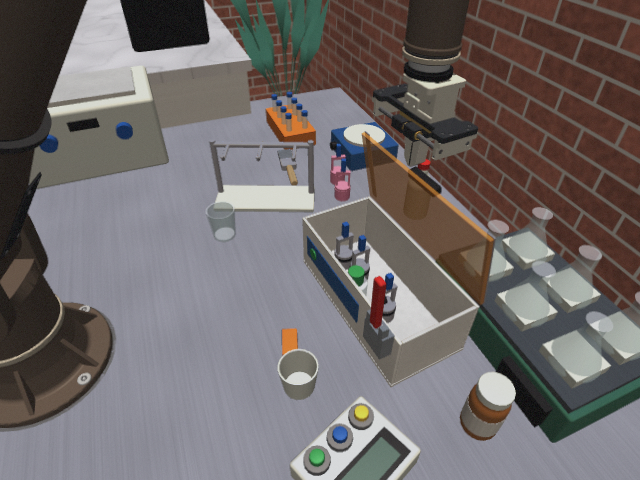

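View pics/sceneT.png

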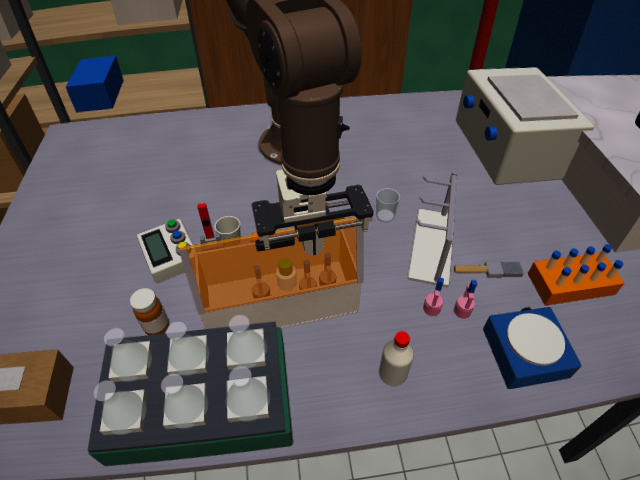

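Call:
{"op": "servo_tool", "data": {
  "plan": [
    [[-1.4,-0.2,-0.4],[0,0,0]],
    [[-2.2,-0.3,-0.6],[0,0,0]],
    [[-3,-0.4,-0.8],[0,0,0]],
    [[-4.2,-0.5,-1],[0,0,0]],
    [[-5.5,-0.6,-1.3],[0,0,0]],
    [[-6.8,-0.7,-1.8],[0,0,0]],
    [[-8,-0.9,-2.3],[0,0,0]]
  ]
}}

```text
clock: 38.25
position: [0.6264, -0.0346, 0.2396]
ee_rot: [-0.083, 1.555, 0.081]
force: [2.1, 1.1, 0.1]
width: 0.002
```

```bash
python3 - <<'E'
from h import *
from cell import arm
np.set_printoptions(precision=4,suppress=True)
s=arm.observe(); print(s["position"],s["force"])
p=snap(arm,"side","U"); crop(p,270,60,510,360,2,"pics/c25.png")
E
```

```text
[ 0.6264 -0.0346  0.2396] [2.1327 1.1484 0.0915]
```

View pics/c25.png

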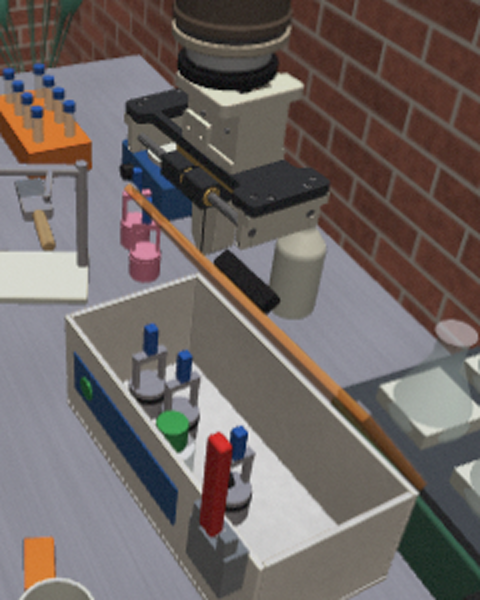

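Call:
{"op": "servo_tool", "data": {
  "plan": [
    [[-1.2,-0.15,-0.9],[0,0,0]],
    [[-2.4,-0.3,-1.9],[0,0,0]],
    [[-3.4,-0.4,-2.9],[0,0,0]],
    [[-4.2,-0.5,-4],[0,0,0]],
    [[-5.2,-0.6,-5.9],[0,0,0]],
    [[-5.6,-0.6,-6.9],[0,0,0]],
    [[-5.9,-0.6,-7.8],[0,0,0]],
    [[-6.2,-0.6,-8.6],[0,0,0]]
  ]
}}

```text
clock: 39.1
position: [0.5629, -0.0411, 0.1526]
ee_rot: [-0.083, 1.557, 0.08]
force: [0.8, 0.1, 0.6]
width: 0.006
```

```bash
python3 - <<'E'
from h import *
from cell import arm
np.set_printoptions(precision=4,suppress=True)
s=arm.observe(); print(s["position"],s["force"])
p=snap(arm,"side","V"); crop(p,270,60,510,360,2,"pics/c26.png")
E
```

```text
[ 0.5629 -0.0411  0.1526] [0.7753 0.0504 0.6419]
```

View pics/c26.png

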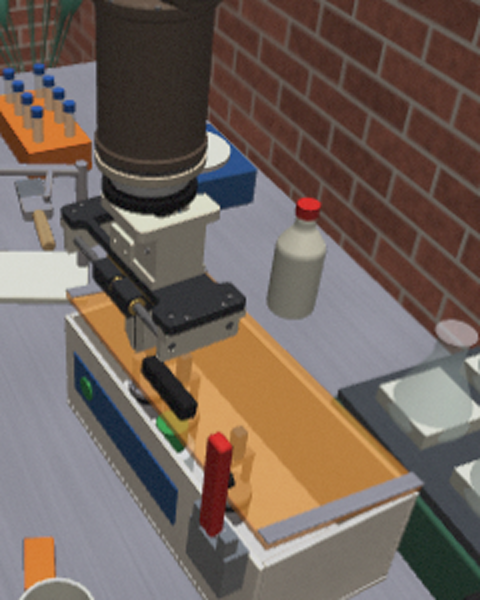

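Call:
{"op": "servo_tool", "data": {
  "plan": [
    [[0,0,-0.5],[0,0,0]],
    [[0,0,-1],[0,0,0]],
    [[0,0,-1.4],[0,0,0]],
    [[0,0,-1.7],[0,0,0]],
    [[0,0,-2],[0,0,0]],
    [[0,0,-2.1],[0,0,0]]
  ]
}}

```text
clock: 39.75
position: [0.5619, -0.0411, 0.1333]
ee_rot: [-0.085, 1.558, 0.079]
force: [-16.4, -2.1, 45.0]
width: 0.005
```

Call:
{"op": "servo_tool", "data": {
  "plan": [
    [[0,0,1],[0,0,0]],
    [[0,0,4],[0,0,0]],
    [[0,0,9],[0,0,0]],
    [[-2,0,14],[0,0,0]],
    [[-6,-1,17],[0,0,0]],
    [[-8,-6,17],[0,0,0]],
    [[-8,-11,17],[0,0,0]],
    [[-7.5,-16,17],[0,0,0]],
    [[-7,-20,17],[0,0,0]],
    [[-7,-20,17],[0,0,0]],
    [[-7,-20,17],[0,0,0]]
  ]
}}

```text
clock: 40.85
position: [0.4918, -0.242, 0.3029]
ee_rot: [-0.082, 1.559, 0.077]
force: [-0.0, 1.4, 0.5]
width: 0.002
```

```bash
python3 - <<'E'
from h import *
from cell import arm
np.set_printoptions(precision=4,suppress=True)
s=arm.observe(); print(s["position"],s["force"],turn(s,95.6),s["joints"])
p=snap(arm,"side","W"); 
p=snap(arm,"scene","W"); crop(p,130,180,370,340,3.3,"pics/c27.png")
for r,ph in [(.075,1.6),(.078,1.4),(.082,1.2),(.085,1.0),(.085,.8),(.085,.6),(.085,.4),(.085,.2),(.085,.1),(.085,.0)]:
    x=-.096+r*np.cos(ph)-.010*np.sin(ph)-.010; z=.141+r*np.sin(ph)+.010*np.cos(ph)
    B=dict(c=(.6195,-.101),yaw=5.6); w=bw(x,-.128,z,B); print(ph,w)
E
```

```text
[ 0.4918 -0.242   0.3029] [-0.0449  1.3914  0.5334] [ 0.1468  0.6264 -0.2211] [ 0.898   0.3343 -0.7157  1.6108  0.2275  1.2704  1.8169]
1.6 [ 0.5144 -0.2399  0.2157]
1.4 [ 0.5299 -0.2384  0.2196]
1.2 [ 0.5468 -0.2367  0.2211]
1.0 [ 0.5638 -0.2351  0.2179]
0.8 [ 0.5783 -0.2337  0.2089]
0.6 [ 0.5907 -0.2324  0.1972]
0.4 [ 0.6005 -0.2315  0.1833]
0.2 [ 0.6074 -0.2308  0.1677]
0.1 [ 0.6097 -0.2306  0.1594]
0.0 [ 0.6111 -0.2304  0.151 ]
```

View pics/sideW.png

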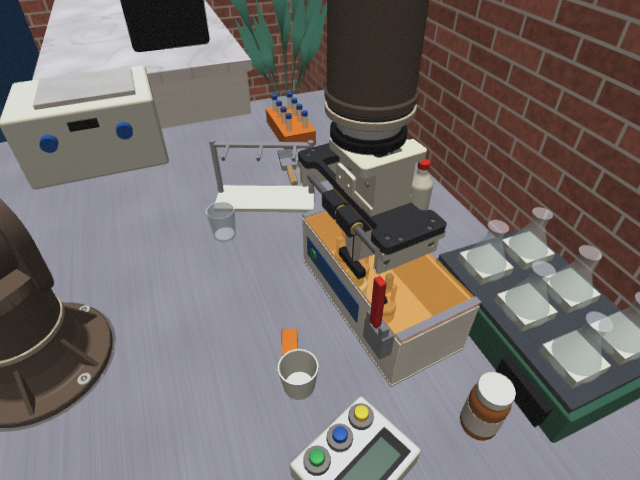

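View pics/c27.png

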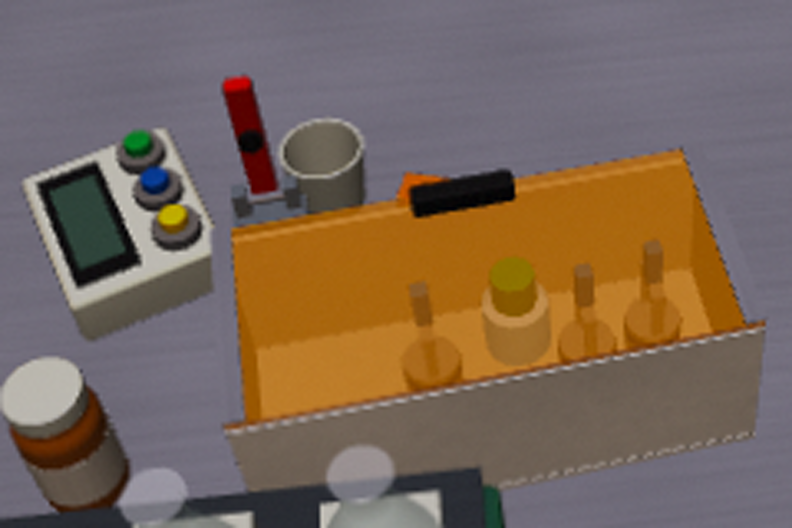

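Call:
{"op": "servo_tool", "data": {
  "plan": [
    [[0,0.2,-3],[0,0.6,0]],
    [[0,0.2,-6],[0,0.6,0]],
    [[0,0.2,-8],[0,0.6,0]],
    [[0.5,0.2,-8.7],[0,0.6,0]],
    [[1.2,0.2,-8.7],[0,0.6,0]],
    [[2.3,0.2,-8.7],[0,0.6,0]],
    [[3,0.3,-8.5],[0,0.6,0]],
    [[3.8,0.4,-8.3],[0,0.6,0]],
    [[4.6,0.5,-8.2],[0,0.6,0]],
    [[5.5,0.5,-8.2],[0,0.6,0]]
  ]
}}

```text
clock: 41.95
position: [0.548, -0.2345, 0.2219]
ee_rot: [-0.085, 1.568, 0.081]
force: [-2.1, -0.3, 0.0]
width: 0.005
```

```bash
python3 - <<'E'
from h import *
from cell import arm
np.set_printoptions(precision=4,suppress=True)
s=arm.observe(); print(s["position"],s["force"],turn(s,95.6))
p=snap(arm,"side","X"); crop(p,290,120,500,400,2.14,"pics/c28.png")
E
```

```text
[ 0.548  -0.2345  0.2219] [-2.1092 -0.3128  0.0418] [ 0.1658  0.0773 -0.4648]
```

View pics/c28.png

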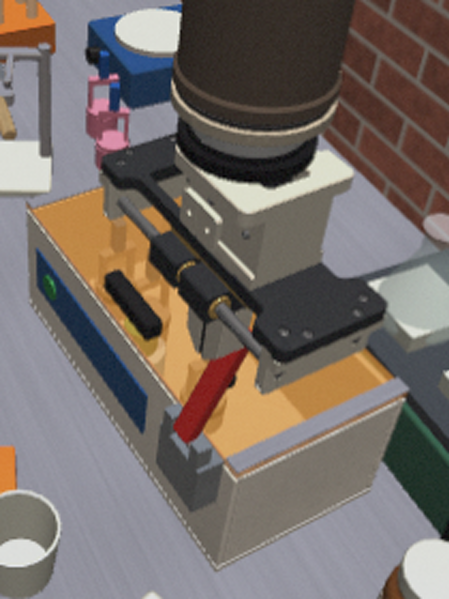

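Call:
{"op": "servo_tool", "data": {
  "plan": [
    [[0.8,0,-0.2],[0,0,0]],
    [[1.6,0,-0.4],[0,0,0]],
    [[2.3,0,-0.8],[0,0,0]],
    [[3,0.1,-1.3],[0,0,0]],
    [[3.7,0.1,-1.9],[0,0,0]],
    [[4.3,0.2,-2.5],[0,0,0]],
    [[5.3,0.3,-3.9],[0,0,0]],
    [[5.6,0.3,-4.7],[0,0,0]],
    [[5.9,0.3,-5.4],[0,0,0]],
    [[6.1,0.3,-6],[0,0,0]],
    [[6.2,0.3,-6.5],[0,0,0]]
  ]
}}

```text
clock: 43.1
position: [0.6113, -0.2313, 0.1561]
ee_rot: [-0.085, 1.567, 0.082]
force: [-0.7, -0.1, 1.1]
width: 0.01
```

Call:
{"op": "servo_tool", "data": {
  "plan": [
    [[0,0,-0.3],[0,0,0]],
    [[0,0,-0.5],[0,0,0]],
    [[0,0,-0.6],[0,0,0]]
  ]
}}

```text
clock: 43.4
position: [0.6115, -0.2314, 0.1511]
ee_rot: [-0.086, 1.566, 0.081]
force: [-4.3, 1.1, 13.4]
width: 0.007
```

Call:
{"op": "servo_tool", "data": {
  "plan": [
    [[0,0,-0.06],[0,0,0]],
    [[0,0,-0.1],[0,0,0]],
    [[0,0,-0.1],[0,0,0]]
  ]
}}

```text
clock: 43.7
position: [0.6115, -0.2314, 0.1512]
ee_rot: [-0.086, 1.566, 0.08]
force: [-3.0, 0.5, 8.8]
width: 0.002
```

Call:
{"op": "servo_tool", "data": {
  "plan": [
    [[0,0,0.5],[0,0,0]],
    [[0,0,3],[0,0,0]],
    [[0,0,7],[0,0,0]],
    [[0,0,11],[0,0,0]],
    [[-5,-2,13],[0,0,0]],
    [[-9,-4,13],[0,0,0]],
    [[-13,-7,12],[0,0,0]],
    [[-16,-9,10],[0,0,0]],
    [[-17.8,-10.9,8],[0,0,0]],
    [[-17.8,-10.9,6],[0,0,0]],
    [[-17.8,-10.9,6],[0,0,0]],
    [[-17.8,-10.9,6],[0,0,0]]
  ]
}}

```text
clock: 44.9
position: [0.434, -0.34, 0.2118]
ee_rot: [-0.086, 1.565, 0.081]
force: [1.0, -0.0, 0.0]
width: 0.003
```

```bash
python3 - <<'E'
from h import *
from cell import arm
np.set_printoptions(precision=4,suppress=True)
s=arm.observe(); print(s["position"],s["force"],turn(s,95.6),s["joints"])
p=snap(arm,"wrist","Y");
print("proj",proj(p,[[.4333,-.3407,.0617],[.4745,-.3234,.0617],[.3909,-.3575,.0617]]))
p=snap(arm,"side","Y"); 
p=snap(arm,"scene","Y");crop(p,130,180,370,340,3.3,"pics/c29.png")
E
```

```text
[ 0.434  -0.34    0.2118] [ 0.9581 -0.0299  0.019 ] [ 0.1773  0.2381 -0.5096] [ 1.0591  0.4094 -0.6669  1.7383  0.2831  1.0864  1.9777]
proj [[312.9367 220.7324]
 [326.8027 265.8182]
 [298.7244 170.8944]]
```

View pics/wristY.png

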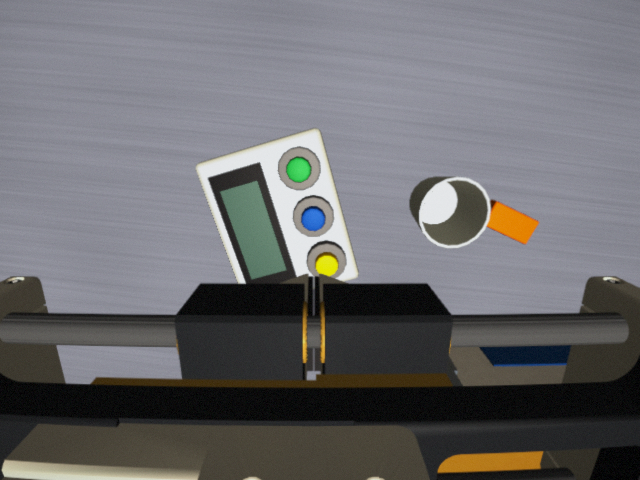

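View pics/sideY.png

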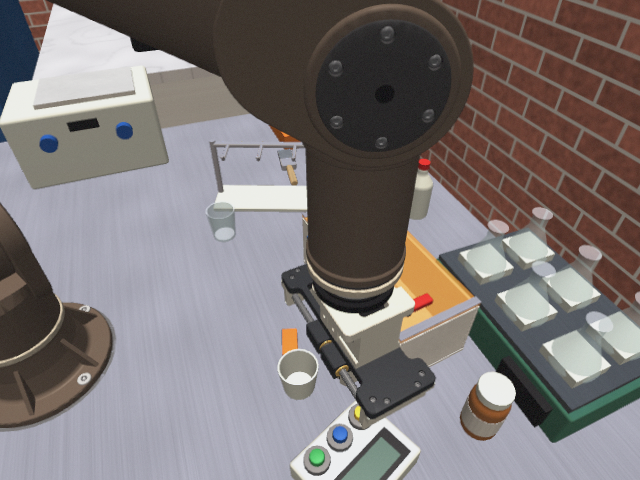

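View pics/c29.png

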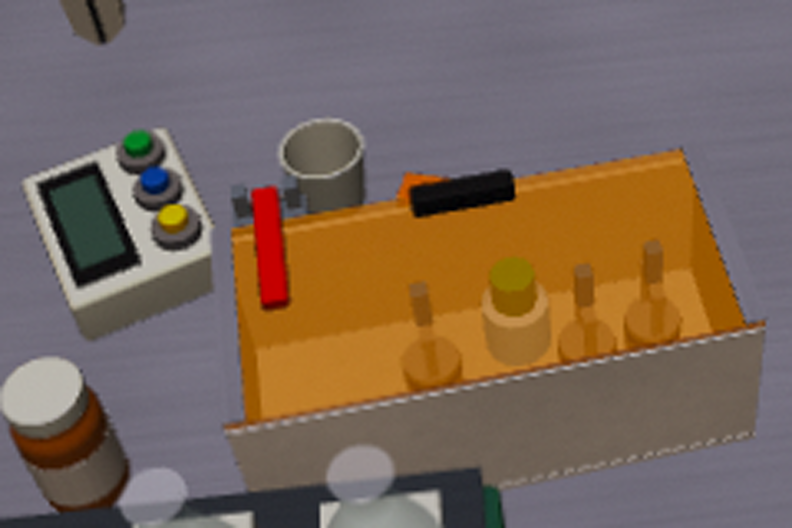

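Call:
{"op": "servo_tool", "data": {
  "plan": [
    [[-0.1,-0.1,-4],[0,0,0]],
    [[-0.1,-0.1,-8],[0,0,0]],
    [[-0.1,-0.1,-11],[0,0,0]],
    [[-0.1,-0.1,-13],[0,0,0]],
    [[-0.1,-0.1,-14.2],[0,0,0]],
    [[-0.1,-0.1,-14.7],[0,0,0]],
    [[-0.1,-0.1,-15],[0,0,0]],
    [[-0.1,-0.1,-15.2],[0,0,0]],
    [[-0.1,-0.1,-15.4],[0,0,0]],
    [[-0.1,-0.1,-15.5],[0,0,0]],
    [[-0.1,-0.1,-15.5],[0,0,0]]
  ]
}}

```text
clock: 46.15
position: [0.4347, -0.341, 0.0607]
ee_rot: [-0.09, 1.563, 0.079]
force: [-8.3, 7.6, 30.8]
width: 0.005
```

```bash
python3 - <<'E'
from h import *
from cell import arm
np.set_printoptions(precision=4,suppress=True)
s=arm.observe(); print(s["position"],s["force"])
p=snap(arm,"scene","Z");crop(p,120,170,270,290,5,"pics/c30.png")
p=snap(arm,"wrist","Z");crop(p,200,150,440,330,3.3,"pics/c31.png")
p=snap(arm,"side","Z");crop(p,240,300,440,480,4,"pics/c32.png")
E
```

```text
[ 0.4347 -0.341   0.0607] [-8.2723  7.6147 30.7853]
```

View pics/c30.png

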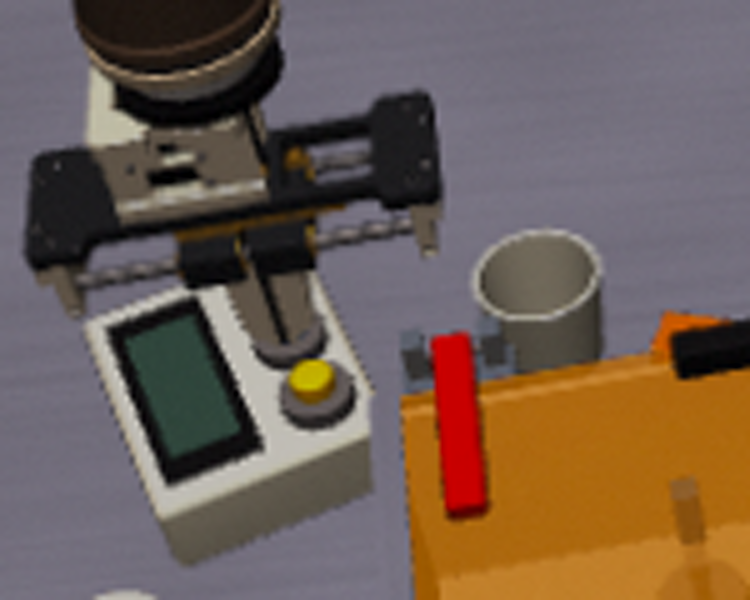

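View pics/c31.png

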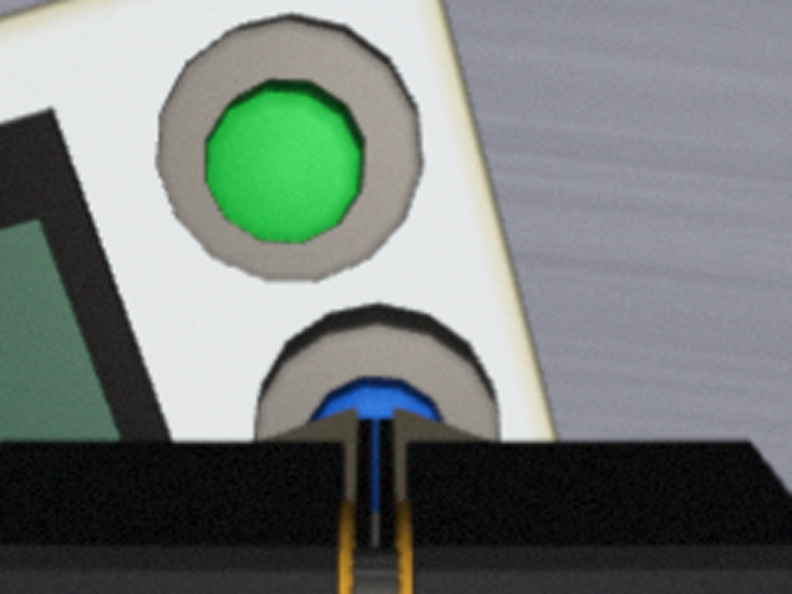

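View pics/c32.png

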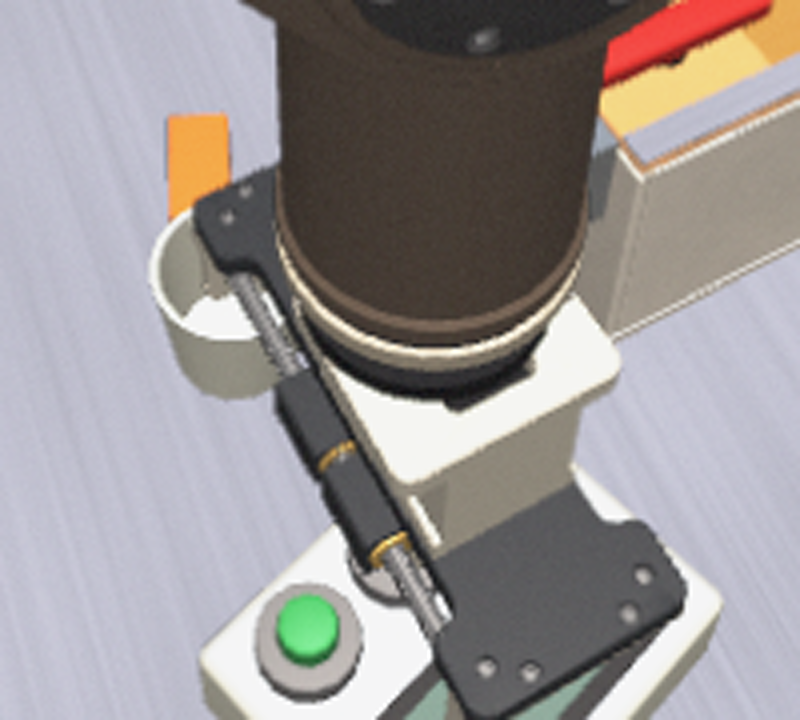

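Call:
{"op": "servo_tool", "data": {
  "plan": [
    [[0,0,0.15],[0,0,0]],
    [[0,0,0.25],[0,0,0]],
    [[0,0,0.25],[0,0,0]]
  ]
}}

```text
clock: 46.6
position: [0.4355, -0.3415, 0.0642]
ee_rot: [-0.091, 1.561, 0.078]
force: [0.6, 0.4, 2.8]
width: 0.005
```

Call:
{"op": "servo_tool", "data": {
  "plan": [
    [[0,0,0.2],[0,0,0]],
    [[0,0,0.2],[0,0,0]],
    [[0,0,0.2],[0,0,0]]
  ]
}}

```text
clock: 46.9
position: [0.4357, -0.3417, 0.0662]
ee_rot: [-0.091, 1.56, 0.077]
force: [1.4, -0.1, 1.7]
width: 0.004
```

Call:
{"op": "servo_tool", "data": {
  "plan": [
    [[0,0,0.4],[0,0,0]],
    [[0,0,0.4],[0,0,0]],
    [[0,0,0.4],[0,0,0]]
  ]
}}

```text
clock: 47.2
position: [0.4356, -0.3418, 0.0701]
ee_rot: [-0.091, 1.56, 0.077]
force: [-0.1, 0.5, 0.1]
width: 0.005
```

```bash
python3 - <<'E'
from h import *
np.set_printoptions(precision=4,suppress=True)
p=load("wristY"); w=load("wristZ")
for uv in [(313,218.5),(327,265.5),(298.5,169.5)]: print(onz(p,uv,.067))
print(onz(w,(200+284/3.3,150+162/3.3),.067))
from cell import arm
s=arm.observe(); print(s["position"],s["force"],turn(s,95.6))
E
```

```text
[ 0.43  -0.341  0.067]
[ 0.4722 -0.3237  0.067 ]
[ 0.3892 -0.3576  0.067 ]
[ 0.3886 -0.3577  0.067 ]
[ 0.4356 -0.3418  0.0701] [-0.1038  0.5098  0.06  ] [ 0.4706  0.5284 -0.5464]
```

Call:
{"op": "servo_tool", "data": {
  "plan": [
    [[0,0,2],[-0.4,-0.5,0]],
    [[2,1,3],[-0.4,-0.5,0]],
    [[3.75,1.8,3],[-0.4,-0.5,0]],
    [[3.75,1.8,3],[-0.4,-0.5,0]],
    [[3.75,1.8,1.5],[-0.4,-0.5,0]],
    [[3.75,1.8,0.4],[-0.4,-0.5,0]],
    [[3.75,1.8,-0.1],[-0.4,-0.5,0]],
    [[3.75,1.8,-0.5],[-0.4,-0.5,0]],
    [[3.75,1.8,-0.9],[-0.4,-0.5,0]],
    [[3.75,1.8,-1.2],[-0.4,-0.5,0]],
    [[3.75,1.8,-1.3],[-0.4,-0.5,0]],
    [[3.75,1.8,-1.3],[-0.4,-0.5,0]]
  ]
}}

```text
clock: 48.4
position: [0.4724, -0.3241, 0.0604]
ee_rot: [-0.098, 1.553, 0.069]
force: [-16.2, 6.1, 43.9]
width: 0.005
```

Call:
{"op": "servo_tool", "data": {
  "plan": [
    [[0,0,1],[0,0,0]],
    [[0,0,3],[0.5,0.5,0]],
    [[-3,-1.2,4],[0.9,1,0]],
    [[-6,-2.4,4],[0.9,1,0]],
    [[-8.3,-3.35,4],[0.9,1,0]],
    [[-8.3,-3.35,4],[0.9,1,0]],
    [[-8.3,-3.35,4],[0.9,1,0]]
  ]
}}

```text
clock: 49.1
position: [0.3894, -0.358, 0.1007]
ee_rot: [-0.085, 1.569, 0.081]
force: [0.3, -0.3, -0.1]
width: 0.004
```

```bash
python3 - <<'E'
from h import *
np.set_printoptions(precision=4,suppress=True)
from cell import arm
s=arm.observe(); print(s["position"],s["force"],turn(s,95.6))
p=snap(arm,"wrist","a"); 
print(proj(p,[[.3889,-.3576,.067],[.43,-.341,.067],[.4722,-.3237,.067]]))
E
```

```text
[ 0.3894 -0.358   0.1007] [ 0.3247 -0.3027 -0.0636] [ 0.1525  0.003  -0.4482]
[[314.0676 268.5245]
 [333.9552 333.8686]
 [352.3833 393.0691]]
```

View pics/wrista.png

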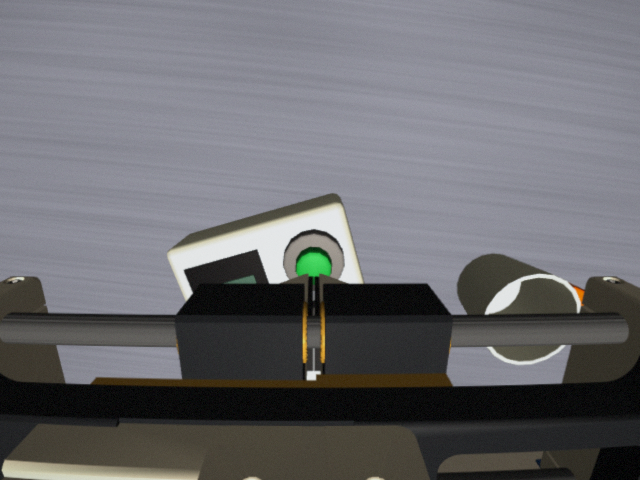

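Green lies right below (314, 268 as projected). Press it: stop expected near z = 0.0606.

Call:
{"op": "servo_tool", "data": {
  "plan": [
    [[0,0,-2],[0,0,0]],
    [[0,0,-3],[0,0,0]],
    [[0,0,-3.4],[0,0,0]],
    [[0,0,-3.7],[0,0,0]],
    [[0,0,-4],[0,0,0]],
    [[0,0,-4.15],[0,0,0]],
    [[0,0,-4.25],[0,0,0]],
    [[0,0,-4.25],[0,0,0]]
  ]
}}

```text
clock: 49.95
position: [0.391, -0.357, 0.0607]
ee_rot: [-0.088, 1.568, 0.081]
force: [-7.8, 8.4, 32.0]
width: 0.006
```

Fully down (the same stop height as the other keys). Retreat straight up and do final checks.

Call:
{"op": "servo_tool", "data": {
  "plan": [
    [[0,0,1],[0,0,0]],
    [[0,0,4],[0,0,0]],
    [[0,0,9],[0,0,0]],
    [[0,0,14],[0,0,0]],
    [[0,-4,18],[0,0,0]],
    [[-3,-8,20],[0,0,0]],
    [[-6,-12,20],[0,0,0]],
    [[-8,-16,20],[0,0,0]],
    [[-10,-18,20],[0,0,0]],
    [[-10,-18,20],[0,0,0]],
    [[-10,-18,20],[0,0,0]]
  ]
}}

```text
clock: 51.05
position: [0.2904, -0.5373, 0.2607]
ee_rot: [-0.086, 1.568, 0.08]
force: [1.4, 0.2, 0.1]
width: 0.005
```

```bash
python3 - <<'E'
from h import *
from cell import arm
np.set_printoptions(precision=4,suppress=True)
s=arm.observe(); print(s["clock"],s["position"],s["force"])
p=snap(arm,"side","end")
q=snap(arm,"scene","end");crop(q,130,180,370,340,3.3,"pics/c33.png"); crop(p,290,160,500,400,2.5,"pics/c34.png")
B=dict(c=(.6195,-.101),yaw=5.6)
print(onz(p,(0,0),0)[:0])
E
```

```text
51.05 [ 0.2904 -0.5373  0.2607] [1.4222 0.1757 0.1238]
[]
```

View pics/sideend.png

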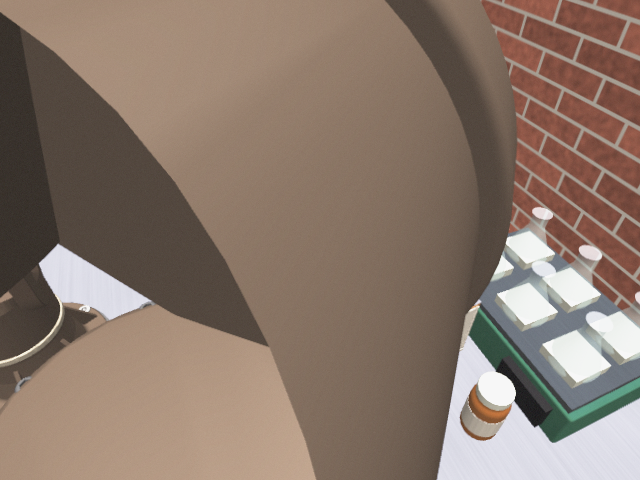

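View pics/c34.png

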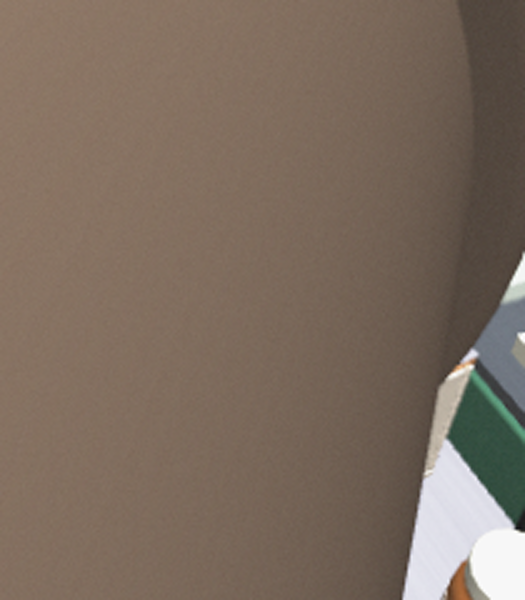

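View pics/sceneend.png

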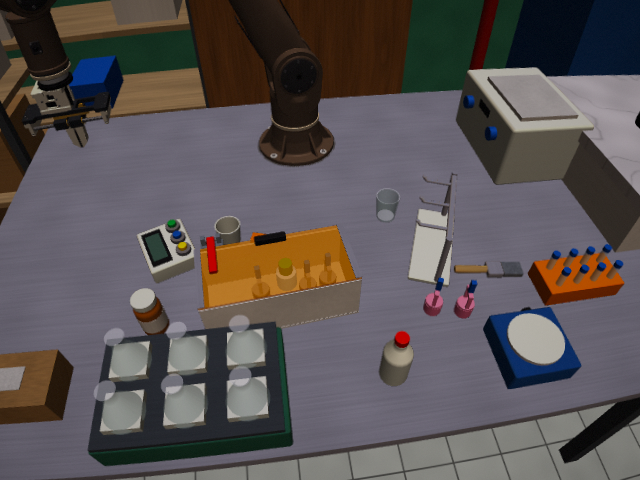

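Call:
{"op": "servo_tool", "data": {
  "plan": [
    [[2,4,6],[0,0,0]],
    [[4,9,12],[0,0,0]],
    [[6,14,14],[0,0,0]],
    [[8,19,14],[0,0,0]],
    [[9,24,14],[0,0,0]],
    [[10,29,14],[0,0,0]],
    [[10,34,14],[0,0,0]],
    [[10,39,14],[0,0,0]],
    [[10,44,14],[0,0,0]],
    [[10,49,14],[0,0,0]],
    [[10,54,14],[0,0,0]],
    [[10,60,14],[0,0,0]]
  ]
}}

```text
clock: 52.35
position: [0.3909, 0.0004, 0.401]
ee_rot: [-0.093, 1.567, 0.084]
force: [1.2, 0.4, -0.3]
width: 0.004
```

```bash
python3 - <<'E'
from h import *
from cell import arm
np.set_printoptions(precision=4,suppress=True)
s=arm.observe(); print(s["clock"],s["position"],s["force"])
p=snap(arm,"side","end2"); crop(p,290,160,500,400,2.5,"pics/c35.png")
E
```

```text
52.35 [0.3909 0.0004 0.401 ] [ 1.2044  0.3937 -0.3277]
```

View pics/c35.png

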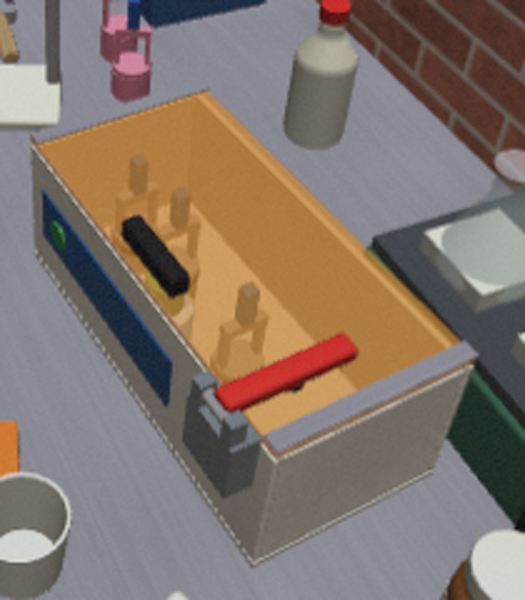

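View pics/sideend2.png

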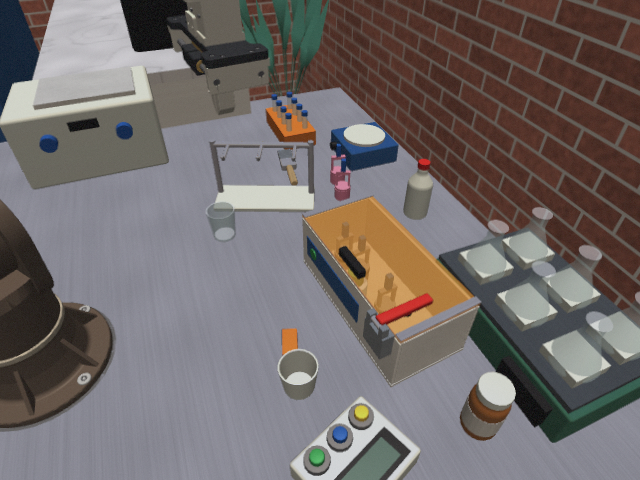

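```bash
python3 - <<'E'
from h import *
np.set_printoptions(precision=1,suppress=True)
p=load("sideend2");B=dict(c=(.6195,-.101),yaw=5.6)
s=2.5;f=cv2.resize(p["frame"],None,fx=s,fy=s,interpolation=cv2.INTER_CUBIC)
def pl(P,c): cv2.polylines(f,[(proj(p,[bw(*q,B) for q in P])*s).astype(int)],True,c,1)
pl([(.004,-.139,.151),(.004,-.121,.151),(-.096,-.121,.151),(-.096,-.139,.151)],(0,255,0))
pl([(.08,-.17,.1335),(-.08,-.17,.1335),(-.08,.17,.1335),(.08,.17,.1335)],(255,0,255))
cv2.imwrite("pics/o9.png",f[400:1000,725:1250])
E
```

```text
(no output)
```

View pics/o9.png

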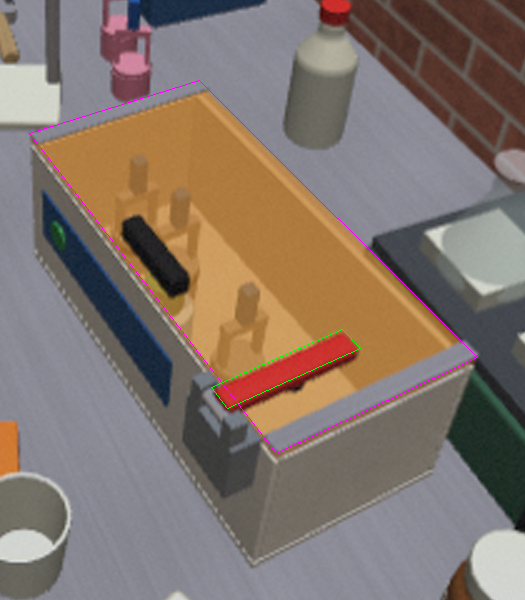

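The overlay matches the lid shut at 0 and the clamp level at 0. Hand in.

```bash
python3 - <<'E'
from cell import arm
print(arm.sign_off())
E
```

```text
the job is handed in; nothing more can be done
None
```

I loaded the steriliser with all three steel canisters and the one green-capped jar I could find, all standing upright. I then shut the lid, swung the clamp down, pressed blue, yellow and green in that order, and handed the job in at about 52 s.

- **Lid and clamp:** Drawn over the last side picture, the outlines for a shut lid and a level clamp match what the camera shows.
- **Contents:** The last pictures show all four items upright inside the box, with the arm clear of everything.
- **Keys:** The fingertips stopped at the same height on all three keys (0.0604 to 0.0607 m), under 30 to 44 N. That is about 6 mm below where the blue key let go as I lifted off. My first picture estimate of the key tops (0.061 to 0.063 m) was about 5 mm too low. I worked with the height felt on contact instead.
- **Jar moved:** The jar shifted about 3 cm inside the box after I had set it down. I saw this in the pictures and moved the last two canisters' places to suit.
- **Force:** Two presses went above 40 N at the wrist: 45 N on the lid and 44 N on the yellow key. Both were made with the fingertips, but they exceed the figure given for the arm and gripper body. Wrist force stayed well below 120 N.
- **Other objects:** I saw no change in the look-alikes or other bench items in the last pictures. I judged this by eye, without measuring.

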